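Wind out the measuring slide and hold the plunger gauge on the ring mark

ROBOT

A 6-joint arm with a two-finger parallel gripper is mounted at the origin on a cart in front of the work surface, level with it; the furniture and walls round the work are solid. World frame = base frame: x ahead of the robot, y to its left, z up, the work surface at z = 0. Lengths are in m, angles in rad, forces in N, time in s.
With the tool pointing down it reaches from about 0.225 to 0.875 m from the base axis. Payload 3.4 kg.
Tool frame: the origin (TCP) lies midway between the tips of the shut fingers; the grasp point (between the pads) lies behind it (arm.hold_point_z is the z of the grasp point in the tool frame, in m); z points along the fingers, y is the line along which they close (so a half turn about z gives the same grasp; the last joint's range is limited). The gripper opens to 85 mm and grips with 20 to 120 N. Pads are 22 mm wide; open, the fingers measure 114 mm over their backs; the gripper's body (76 mm by 85 mm) begins 54 mm behind the grasp point. The pads swing forward as they close: fully open they stand 13 mm farther back than shut.
Start: joints at [-1.377, 0.276, 1.505, -0, 1.361, -0.121], TCP at [0.178, -0.547, 0.195] pointing down, gripper open.
Joint ranges: [-2.89, 2.89], [-0.75, 2.08], [0.22, 2.7], [-1.18, 4.32], [0.11, 2.71], [-2.7, 2.7]. Speed limits (rad/s): [2.57, 2.57, 3.14, 3.14, 3.14, 3.14].

INTERFACE

Orientations are given as a unit quaternion [w, x, y, z].
In Python, from station import status, eyes, job, arm gives the robot as it stands. The module is installed in compiled form; this text tells all that it offers.
- The arm moves only by the tool carry_out, never from a script. Its argument "targets" is a list of rows, each an object of numbers: "dx", "dy", "dz": the shift along the world's x, y, z in units of 0.8 m (1.0 is 0.8 m); "yaw": the turn about the world's z in units of 45 degrees (1.0 is 45 degrees). In form: [{"dx": .., "dy": .., "dz": .., "yaw": ..}, ...]. A call has exactly 10 rows; each row is the pose to reach, as a shift and turn from the pose commanded when the call began; what a row does not reach only later rows make up. A row lasts 1/8 s, in which the tool goes at most 62.5 mm and 10.7 degrees, less where a joint would pass 70% of its speed; a pose out of reach is approached as far as the arm can. A call with a number of a shift or a turn outside -1 to 1 is refused whole. A call with a gripper value outside its range is refused whole. "grip" is the opening, from -1 (shut) to 1 (fully open), set as the call begins (left out, the last holds). The fingers move at their own pace and stop on an object; the grip force is fixed at half the most. Time passes only in rows, so rows that repeat a pose let the fingers close, or fill a call up. It gives the time, the measured TCP pose, the force, the opening and the grip force at its end, in the units of the state.
- status.state(): the state, without advancing time (a new reading comes with each control period).
- eyes.snapshot(name): name is "side" or "top"; returns (picture, depth): 480x640x3 uint8, red, green, blue; 480x640 float32, m along the optical axis (not along the pixel's ray), 0 where there is no reading.
- eyes.camera_model(name): a dict with "fx", "fy", "cx", "cy" (pixels), "k1" (the pictures are not rectified: a ray, as slopes to the right and down, at radius r is drawn at 1 + k1 r^2 times it, then the intrinsics apply), "T" (4x4, takes a point from camera to world coordinates). Camera axes: x right, y up, looking along -z (the intrinsics and any distortion apply to the point x, -y, -z); pixel columns grow to the right and rows downward; lengths in m; the calibration is good to about 2 mm. A picture is of the moment at which its call begins. camera_model takes no time and is no camera call.
- job.close_job(): hands the job in; it is judged then, once.
The state is a dict: "time_s": time; "qpos": joint angles; "qvel": joint speeds; "joint_torque": joint torques, N m; "tcp_pos": TCP position; "ee_rot": TCP orientation; "force": force on the tool from outside, world axes, zero at the start; "ft_torque": the same for the moment, N m; "width": opening from 0.0 (shut) to 1.0 (fully open); "gripper_force": force on a finger pad.
Only numpy, scipy, OpenCV 4.12 (cv2) and the standard library are available. Lean on these libraries where they do the work, as an engineer would, in place of code of your own. Each camera call takes 0.05 s, during which the arm holds its last target. There are 200 camera calls.

TASK

Turn the hand crank anticlockwise (seen from above) until the measuring slide is fully out from under its dust cover, without touching the sloped board with the fingers. Then take the plunger gauge out of its wooden stand and hold it gently on the sloped board, its tip inside the ring mark, the gauge square to the sloping face and its spring plunger pushed in about half way. Finish while still holding it there, and leave the other things on the bench alone.

Things in the scene. Friction and masses are not known exactly. Their poses are not given: they have to be found in the camera images.
- base: Fixed steel base plate of the measuring slide, x = +-65, y = -138 to +88, z = 0 to 10 mm. Origin on the bench; x across the slide (away from the robot at yaw 0), y the way it winds out, z up. A grey sheet-metal dust cover stands on it, y = -137 to -18, x = +-61, top at z = 70 mm, open towards +y; the crank is on top of it at y = -90. Position and yaw vary.
- crank (a joint): Angle of the hand crank (rad), vertical axis: 0 = slide fully in, crank arm along base +y; 15.7 (2.5 turns) = slide fully out, at its hard stop. Grows anticlockwise seen from above. Drives the slide by a rack, 34 mm a turn; needs about 2 N at the knob; stays where it is left. Starts between 0 and 2.2.
- crank_axis (a point): Point on the crank's vertical axis at the height of the middle of the knob, 101 mm over the bench.
- knob_grip (a point): Middle of the crank's black knob, an upright round pin, 17 mm diameter, 83 to 119 mm over the bench, which spins freely on the end of the crank arm, 36 mm from the crank axis. The flat arm's top is 82 mm over the bench. With the slide fully out the knob is on the -y side of the axis (base frame), away from the board.
- slope_board: Pale wooden board, 70 x 50 x 12 mm, riding on the slide, sloping 0.35 rad (20 degrees) down towards the -x side of the base. Its z axis is the outward normal of the sloping face; origin in the middle of that face. In the base frame the origin is at y = -40 mm with the slide fully in (hidden under the cover) and +45 mm fully out.
- mark (a point): Centre of the ring mark, a thin inlaid dark ring of 16 mm diameter in the middle of the board's sloping face (same frame as the board); flush with the face. 49 mm over the bench.
- stand: Fixed wooden block, 72 x 72 x 58 mm, in which the gauge stands upright in a through hole of 21 mm diameter. Origin: middle of its underside. Position and yaw vary.
- gauge: Loose plunger gauge, 0.15 kg. Origin at the tip of the fully extended plunger; z along the gauge to its head. Along z (mm): plunger 8 dia., ball end (0-12), nose 16 dia. (12-47), collar 32 dia. (47-52) resting on the stand, square aluminium grip 24 x 24, flats across x and y (52-96), dial head 24 dia. (96-106). Upright in the stand, origin 11 mm over the bench.
- gauge_grip (a point): Middle of the gauge's square grip, 76 mm from the tip (gauge frame).
- gauge_tip (a point): The tip (lowest point of the ball end) of the gauge's plunger; it moves with the plunger.
- plunger (a joint): How far the plunger is pushed into the gauge (m): 0 = fully out, 0.010 = hard against its stop; half way is 0.005. Spring: 0.6 N at 0, 2.6 N at half way, 4.6 N at 0.010.
- pencil: Bystander: yellow pencil lying on the bench, 168 mm long, loose.
- sanding_pad: Bystander: flat black sanding pad, 72 x 65 x 14 mm, loose.
- tape_blue: Bystander: roll of tape lying flat, 70 x 58 x 22 mm, loose.
There are look-alikes about, which are no part of the job. Of the things that look like the gauge, the middle-sized one is meant.

How it is judged:
On the way, in this order (a step that is already met when the one before it is completed fails the run):
1. the slide is wound fully out with the gauge still in its stand (value of joint crank above 15.15 rad and z of gauge in the frame of stand below 0.02 m), for 0.2 s.
2. the gauge is lifted clear of its stand in the fingers (z of gauge in the frame of stand above 0.062 m and contact force between the fingers and gauge above 1 N), for 0.1 s.
At the end, for the whole second after the job is handed in: The slide is still fully out (within 4 mm), the gauge is held still in the fingers, clear of its stand, its tip touches the board within 8 mm of the ring's centre, its axis is within 8 degrees of the face's normal, and the plunger is pushed in 2.5 to 7.8 mm of its 10 mm with a force of 0.8 to 7 N (value of joint crank above 15 rad and distance between gauge_tip and mark below 0.008 m and angle between the z axis of gauge and the z axis of slope_board, either way round below 0.14 rad and value of joint plunger between 0.0025 and 0.0078 m and contact force between gauge and slope_board between 0.8 and 7 N and contact force between the fingers and gauge above 2 N and contact force between gauge and stand below 0.5 N and linear speed of gauge below 0.02 m/s); the arm keeps its last pose, push and grip.
It fails at once if the gauge is pushed hard on the board (over 14 N) (contact force between gauge and slope_board above 14 N).
It fails at once if the fingers touch the sloped board (contact force between the fingers and slope_board above 2 N).
It fails at once if a bystander is moved (distance of any of pencil, sanding_pad, tape_blue from where it was at the start of the episode above 0.03 m).
It also fails if it takes over 64 s, if anything falls off the work surface, if the arm or the gripper's body presses on something with over 40 N, if the wrist force passes 120 N, or if a joint passes its speed limit or range.

## Working session

There is one attempt and no reset: what is moved stays moved. The work goes in short steps, Python scripts to look and compute and a tool call to move; the robot and the scene stay as the last step left them, time stands still between calls to the robot, and variables do not carry over. Pictures are saved under pics/ and viewed, at most 14 in all, crops included, and the job is handed in when it is done.

Besides the shell and the picture viewer there is one more tool, called after "Request:" by a JSON object that holds its "name" and its "arguments", one argument or row to a line. carry_out: Moves the arm, as the interface text tells. Shifts and turns lie within -1 to 1; 1 stands for 0.8 m of shift or 45 degrees of turn. Its arguments: {"type":"object","properties":{"targets":{"type":"array","items":{"type":"object","properties":{"dx":{"type":"number","minimum":-1,"maximum":1},"dy":{"type":"number","minimum":-1,"maximum":1},"dz":{"type":"number","minimum":-1,"maximum":1},"yaw":{"type":"number","minimum":-1,"maximum":1}}}},"grip":{"type":"number"}},"required":["targets"]}

```bash
mkdir -p pics; cat > h.py <<'E'
import numpy as np,cv2
from station import status,eyes,job,arm
def cam(n):
    c=eyes.camera_model(n);c['T']=np.array(c['T']);return c
def ray(c,u,v):
    x=(u-c['cx'])/c['fx'];y=(v-c['cy'])/c['fy']
    a,b=x,y
    for _ in range(20):
        s=1+c['k1']*(a*a+b*b);a,b=x/s,y/s
    return c['T'][:3,3],c['T'][:3,:3]@np.array([a,-b,-1.])
def onplane(c,u,v,z):
    o,d=ray(c,u,v);return o+d*(z-o[2])/d[2]
def bydepth(c,u,v,D):
    o,d=ray(c,u,v);return o+d*D
def proj(c,p):
    q=c['T'][:3,:3].T@(np.array(p)-c['T'][:3,3]);a,b=q[0]/-q[2],-q[1]/-q[2]
    s=1+c['k1']*(a*a+b*b);return c['fx']*a*s+c['cx'],c['fy']*b*s+c['cy']
E
python3 - <<'E'
from h import *
for n in('top','side'):
    im,d=eyes.snapshot(n);cv2.imwrite(f'pics/{n}0.png',im[...,::-1]);np.save(n+'0.npy',d);c=cam(n);print(n,c['T'].round(3).tolist(),c['fx'],c['k1'],(d>0).mean())
print(status.state(),arm.hold_point_z)
E
```

```text
top [[-0.023, 0.984, -0.179, 0.324], [-1.0, -0.022, 0.007, 0.177], [0.003, 0.18, 0.984, 1.102], [0.0, 0.0, 0.0, 1.0]] 517.1127021504384 -0.10895359789346594 0.9959928385416666
side [[0.959, 0.183, -0.215, 0.353], [-0.282, 0.601, -0.748, -0.455], [-0.008, 0.778, 0.628, 0.635], [0.0, 0.0, 0.0, 1.0]] 539.3097547847367 -0.07217208502582483 0.99533203125
{'time_s': 0.1, 'qpos': array([-1.37699380e+00,  2.76519822e-01,  1.50601907e+00, -2.33006754e-05,
        1.36068114e+00, -1.20963276e-01]), 'qvel': array([ 2.19185241e-04, -1.12440250e-03, -3.29674465e-03, -2.00916280e-04,
       -1.02114499e-05, -5.47954090e-04]), 'joint_torque': array([ 1.23424910e-03, -4.17700660e+01, -2.46404332e+01, -2.23580473e-04,
        5.80844018e-03,  1.93285729e-05]), 'tcp_pos': array([ 0.17791975, -0.54622338,  0.19442806]), 'ee_rot': array([-8.12737505e-04,  9.87640145e-01,  1.56736348e-01, -4.10123761e-05]), 'force': array([ 0.19154085, -0.5807709 ,  0.83531453]), 'ft_torque': array([ 0.0323167 ,  0.00258527, -0.01913478]), 'gripper_force': 0.0, 'width': 1.0041529339116735} -0.0187
```

View pics/top0.png

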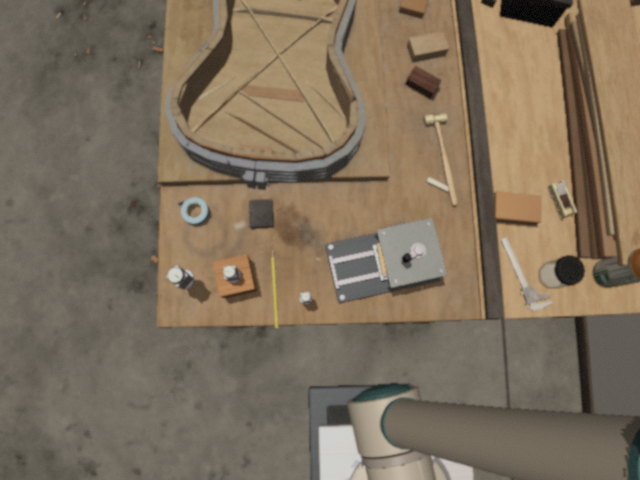

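View pics/side0.png

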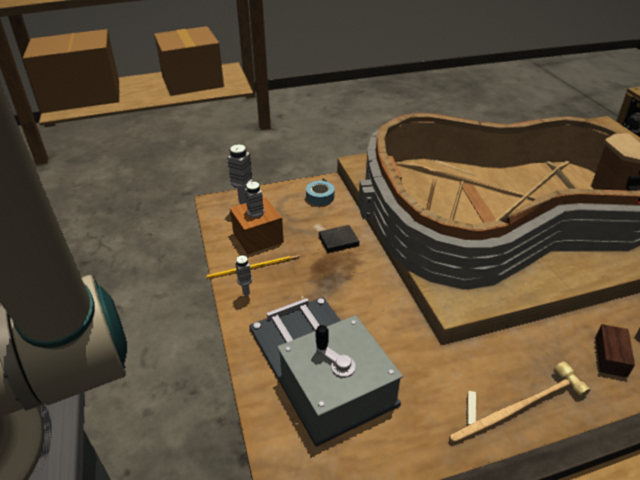

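The top view shows the slide base at (385,260), with the crank hub near (417,250) and the black knob near (407,258). There are three gauge-like things: the large one at (180,277), the small one at (305,299), and the middle-sized one at (232,272), which stands in the wooden block. The middle one fits the description in both size and stand. Next I'll measure and take one confirming crop.

```bash
cat >> h.py <<'E'
def cloud(c,d):
    v,u=np.mgrid[0:480,0:640]
    x=(u-c['cx'])/c['fx'];y=(v-c['cy'])/c['fy'];a,b=x.copy(),y.copy()
    for _ in range(20):
        s=1+c['k1']*(a*a+b*b);a,b=x/s,y/s
    return (np.stack([a,-b,-np.ones_like(a)],-1)*d[...,None])@c['T'][:3,:3].T+c['T'][:3,3]
def rect(P,zl,zh,box):
    x0,x1,y0,y1=box
    m=(P[...,2]>zl)&(P[...,2]<zh)&(P[...,0]>x0)&(P[...,0]<x1)&(P[...,1]>y0)&(P[...,1]<y1)
    n,l,s,_=cv2.connectedComponentsWithStats(m.astype(np.uint8));k=1+s[1:,4].argmax()
    q=P[l==k];(cx,cy),(w,h),a=cv2.minAreaRect((q[:,:2]*1000).astype(np.float32))
    return len(q),(cx,cy),(w,h),a,np.median(q[:,2])*1000
E
python3 - <<'E'
from h import *
I={};
for n in('top','side'):
    c=cam(n);d=np.load(n+'0.npy');P=cloud(c,d);im=cv2.imread(f'pics/{n}0.png')
    I[n]=im
    bx=(0.05,.45,-.25,.2) 
    print(n,'cover',rect(P,.06,.078,bx))
    if n=='top':
        for nm,(u,v) in dict(stand=(235,276),big=(180,277),small=(305,299),knob=(407,258)).items():
            print(nm,P[v,u].round(3),onplane(c,u,v,0).round(3))
    # high stuff
    st=P[276,235] if n=='top' else S
    S=st
    b=(S[0]-.08,S[0]+.08,S[1]-.08,S[1]+.08)
    print(n,'stand',rect(P,.05,.066,b))
    print(n,'head',rect(P,.108,.13,b))
    g=cv2.cvtColor(im,cv2.COLOR_BGR2HSV)
    k=onplane(cam('top'),407,258,.11)
    m=(im.max(2)<45)&(P[...,2]>.08)&(np.hypot(P[...,0]-k[0],P[...,1]-k[1])<.05)
    q=P[m];print(n,'knob',m.sum(),np.median(q,0).round(4),q.max(0).round(4),q.min(0).round(4))
    vs,us=np.nonzero(m);print('px',us.mean(),vs.mean())
a=cv2.resize(I['top'][230:320,160:330],None,fx=4,fy=4,interpolation=cv2.INTER_CUBIC)
b=cv2.resize(I['top'][205:310,320:460],None,fx=4,fy=4,interpolation=cv2.INTER_CUBIC)[:,:560]
e=cv2.resize(I['side'][135:305,215:275],None,fx=1.4,fy=1.4)
out=np.zeros((600,800,3),np.uint8);out[:240,:,]=0
a=cv2.resize(a,(440,233));out[:233,:440]=a;out[:238,450:534]=e[:238];
b=cv2.resize(b,(464,348));out[245:593,:464]=b
out[245:545,470:800]=cv2.resize(I['side'][290:440,245:410],(330,300))
cv2.imwrite('pics/crop1.png',out)
E
```

```text
top cover (317, (440.5793151855469, -42.859012603759766), (20.79277801513672, 107.43709564208984), 2.0765304565429688, np.float64(70.2316687153568))
stand [0.454 0.315 0.103] [0.467 0.329 0.   ]
big [0.449 0.415 0.136] [0.467 0.448 0.   ]
small [0.407 0.18  0.084] [0.414 0.18  0.   ]
knob [ 0.479 -0.019  0.121] [ 0.498 -0.043  0.   ]
top stand (1031, (461.72406005859375, 325.18994140625), (72.7946548461914, 71.21749877929688), 11.995437622070312, np.float64(58.14739644718192))
top head (123, (461.3876647949219, 325.1878967285156), (23.84087562561035, 21.3992919921875), 7.717161655426025, np.float64(117.27878968870075))
top knob 23 [ 0.4767 -0.0169  0.1138] [ 0.481  -0.0134  0.1214] [ 0.4744 -0.0234  0.0999]
px 405.5217391304348 259.2608695652174
side cover (626, (445.0989990234375, -45.68074035644531), (20.74440574645996, 110.37801361083984), 6.273661136627197, np.float64(69.29585266794192))
side stand (928, (463.0610046386719, 323.623046875), (73.1469955444336, 76.33794403076172), 11.412068367004395, np.float64(57.26817486764158))
side head (135, (462.7535705566406, 322.80401611328125), (23.595600128173828, 22.807443618774414), 58.14368438720703, np.float64(115.89157088005608))
side knob 258 [ 0.4815 -0.0281  0.1093] [ 0.5029 -0.0149  0.12  ] [ 0.4747 -0.0625  0.0803]
px 321.68992248062017 337.16279069767444
```

View pics/crop1.png

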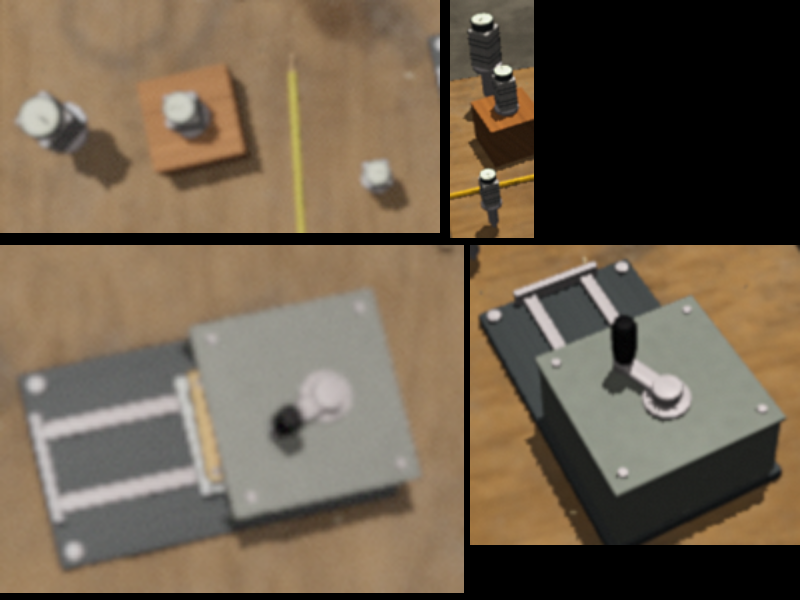

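The crop confirms it: the large gauge stands free on the left, the small one free on the right, and the middle one sits in the stand. Now the cover again with a wider box, plus the hub and knob.

```bash
python3 - <<'E'
from h import *
for n in('top','side'):
    c=cam(n);d=np.load(n+'0.npy');P=cloud(c,d);im=cv2.imread(f'pics/{n}0.png').astype(int)
    r=rect(P,.06,.078,(0.3,.65,-.25,.2));print(n,r,cv2.boxPoints(r[1:4]).round(1).tolist())
    k=np.array([.478,-.019])
    H=np.hypot(P[...,0]-k[0],P[...,1]-k[1])
    m=(P[...,2]>.112)&(P[...,2]<.125)&(H<.03);q=P[m];print('knobtop',m.sum(),((q.max(0)+q.min(0))/2).round(4),np.ptp(q,0).round(4),q.mean(0).round(4))
    m=(P[...,2]>.077)&(P[...,2]<.1)&(H<.07)&(im.min(2)>120);q=P[m];print('arm/hub',m.sum(),np.percentile(q,[2,50,98],axis=0).round(4).tolist())
    m&=H>.027;q=P[m];print('hub',m.sum(),((q.max(0)+q.min(0))/2).round(4),np.ptp(q,0).round(4))
    # knob px for triangulation: dark pixels by colour near
    # grip yaw: gauge band
E
```

```text
top (3212, (498.79156494140625, -36.50718688964844), (122.9324951171875, 123.0292739868164), 11.144579887390137, np.float64(70.35941682644575)) [[426.6000061035156, 12.0], [450.3999938964844, -108.69999694824219], [571.0, -85.0], [547.2000122070312, 35.70000076293945]]
knobtop 56 [ 0.4821 -0.0205  0.1171] [0.0146 0.014  0.009 ] [ 0.4818 -0.0204  0.1184]
arm/hub 121 [[0.4884, -0.0609, 0.0773], [0.4985, -0.0482, 0.0835], [0.5101, -0.035, 0.0878]]
hub 101 [ 0.4998 -0.0499  0.0827] [0.0225 0.0267 0.011 ]
side (6575, (500.19891357421875, -40.58552551269531), (123.23052215576172, 120.58990478515625), 10.95005989074707, np.float64(69.45960409330509)) [[428.29998779296875, 6.900000095367432], [451.20001220703125, -111.5], [572.0999755859375, -88.0999984741211], [549.2000122070312, 30.299999237060547]]
knobtop 121 [ 0.4834 -0.0236  0.116 ] [0.0162 0.0176 0.008 ] [ 0.4825 -0.0249  0.1165]
arm/hub 256 [[0.4856, -0.0611, 0.0787], [0.4972, -0.0479, 0.083], [0.5109, -0.0273, 0.086]]
hub 172 [ 0.501  -0.0503  0.0827] [0.0214 0.0247 0.0083]
```

Request:
{"name": "carry_out", "arguments": {
  "targets": [
    {"dx":0.03,"dy":0.05,"yaw":-0.02},
    {"dx":0.07,"dy":0.12,"yaw":-0.04},
    {"dx":0.11,"dy":0.19,"yaw":-0.06},
    {"dx":0.15,"dy":0.26,"yaw":-0.08},
    {"dx":0.19,"dy":0.33,"yaw":-0.1},
    {"dx":0.23,"dy":0.4,"yaw":-0.12},
    {"dx":0.27,"dy":0.47,"yaw":-0.14},
    {"dx":0.31,"dy":0.54,"yaw":-0.154},
    {"dx":0.35,"dy":0.61,"yaw":-0.154},
    {"dx":0.38,"dy":0.658,"yaw":-0.154}
  ],
  "grip": 1
}}

```text
schema error: expected keys dx, dy, dz, yaw
```

Request:
{"name": "carry_out", "arguments": {
  "targets": [
    {"dx":0.03,"dy":0.05,"dz":0,"yaw":-0.02},
    {"dx":0.07,"dy":0.12,"dz":0,"yaw":-0.04},
    {"dx":0.11,"dy":0.19,"dz":0,"yaw":-0.06},
    {"dx":0.15,"dy":0.26,"dz":0,"yaw":-0.08},
    {"dx":0.19,"dy":0.33,"dz":0,"yaw":-0.1},
    {"dx":0.23,"dy":0.4,"dz":0,"yaw":-0.12},
    {"dx":0.27,"dy":0.47,"dz":0,"yaw":-0.14},
    {"dx":0.31,"dy":0.54,"dz":0,"yaw":-0.154},
    {"dx":0.35,"dy":0.61,"dz":0,"yaw":-0.154},
    {"dx":0.38,"dy":0.658,"dz":0,"yaw":-0.154}
  ],
  "grip": 1
}}

```text
time_s: 1.35
tcp_pos: [0.4825, -0.0184, 0.1951]
ee_rot: [0.0, 0.995, 0.097, -0.0]
force: [0.8, -0.4, -0.1]
width: 1.001
gripper_force: 0.0
```

Request:
{"name": "carry_out", "arguments": {
  "targets": [
    {"dx":0,"dy":0,"dz":-0.03,"yaw":0},
    {"dx":0,"dy":0,"dz":-0.06,"yaw":0},
    {"dx":0,"dy":0,"dz":-0.09,"yaw":0},
    {"dx":0,"dy":0,"dz":-0.11,"yaw":0},
    {"dx":0,"dy":0,"dz":-0.126,"yaw":0},
    {"dx":0,"dy":0,"dz":-0.126,"yaw":0},
    {"dx":0,"dy":0,"dz":-0.126,"yaw":0},
    {"dx":0,"dy":0,"dz":-0.126,"yaw":0},
    {"dx":0,"dy":0,"dz":-0.126,"yaw":0},
    {"dx":0,"dy":0,"dz":-0.126,"yaw":0}
  ],
  "grip": 1
}}

```text
time_s: 2.6
tcp_pos: [0.4822, -0.0204, 0.0947]
ee_rot: [0.0, 0.995, 0.097, 0.0]
force: [-0.0, 0.4, 0.1]
width: 1.002
gripper_force: 0.0
```

Request:
{"name": "carry_out", "arguments": {
  "targets": [
    {"dx":0,"dy":0,"dz":0,"yaw":0},
    {"dx":0,"dy":0,"dz":0,"yaw":0},
    {"dx":0,"dy":0,"dz":0,"yaw":0},
    {"dx":0,"dy":0,"dz":0,"yaw":0},
    {"dx":0,"dy":0,"dz":0,"yaw":0},
    {"dx":0,"dy":0,"dz":0,"yaw":0},
    {"dx":0,"dy":0,"dz":0,"yaw":0},
    {"dx":0,"dy":0,"dz":0,"yaw":0},
    {"dx":0,"dy":0,"dz":0,"yaw":0},
    {"dx":0,"dy":0,"dz":0,"yaw":0}
  ],
  "grip": -1
}}

```text
time_s: 3.85
tcp_pos: [0.482, -0.0204, 0.0944]
ee_rot: [0.0, 0.995, 0.097, -0.0]
force: [0.6, -0.2, -0.0]
width: 0.001
gripper_force: 0.0
```

```bash
python3 - <<'E'
from h import *
s=status.state();print(s['tcp_pos'],s['width'],s['gripper_force'],s['force'],s['time_s'])
import math
A=np.array([.5015,-.0505]);
k0=np.array([.4823,-.021]);a0=math.atan2(*(k0-A)[::-1]);print(math.degrees(a0),np.hypot(*(k0-A)))
R=.036
ae=math.radians(101.1+895)
N=50
for i in range(1,N+1):
    a=a0+(ae-a0)*i/N
    b=a0+(ae-a0)*((i-1)//10*10)/N
    p=(np.array([math.cos(a)-math.cos(b),math.sin(a)-math.sin(b)])*R/.8)
    print((p).round(3).tolist(),end=' ' if i%10 else '\n')
E
```

```text
[ 0.48202993 -0.02037527  0.09441942] 0.0011213365621819088 0.0 [ 0.64344407 -0.19515672 -0.00774974] 3.85
123.05798843046297 0.03519786925369202
[-0.01, -0.009] [-0.017, -0.021] [-0.02, -0.034] [-0.019, -0.048] [-0.014, -0.06] [-0.006, -0.071] [0.006, -0.079] [0.019, -0.082] [0.033, -0.082] [0.045, -0.078]
[0.011, 0.008] [0.019, 0.019] [0.023, 0.032] [0.024, 0.046] [0.02, 0.059] [0.012, 0.07] [0.002, 0.079] [-0.011, 0.084] [-0.025, 0.085] [-0.038, 0.081]
[-0.012, -0.007] [-0.021, -0.017] [-0.026, -0.03] [-0.028, -0.043] [-0.025, -0.057] [-0.019, -0.069] [-0.009, -0.078] [0.003, -0.084] [0.017, -0.087] [0.03, -0.085]
[0.012, 0.006] [0.022, 0.015] [0.029, 0.027] [0.032, 0.04] [0.031, 0.054] [0.025, 0.067] [0.016, 0.077] [0.005, 0.084] [-0.008, 0.088] [-0.022, 0.087]
[-0.013, -0.005] [-0.024, -0.013] [-0.031, -0.024] [-0.036, -0.037] [-0.036, -0.051] [-0.031, -0.064] [-0.024, -0.075] [-0.013, -0.084] [0.0, -0.088] [0.014, -0.089]
```

```bash
python3 - <<'E'
from h import *
im,d=eyes.snapshot('side');np.save('side1.npy',d)
im2,d2=eyes.snapshot('top');np.save('top1.npy',d2);cv2.imwrite('pics/top1.png',im2[...,::-1]);cv2.imwrite('pics/side1.png',im[...,::-1])
a=cv2.resize(im[200:440,220:460,::-1],(400,400),interpolation=cv2.INTER_CUBIC);b=cv2.resize(im2[180:320,320:460,::-1],(400,400),interpolation=cv2.INTER_CUBIC)
cv2.imwrite('pics/c2.png',np.hstack([a,b]))
E
```

```text
(no output)
```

View pics/c2.png

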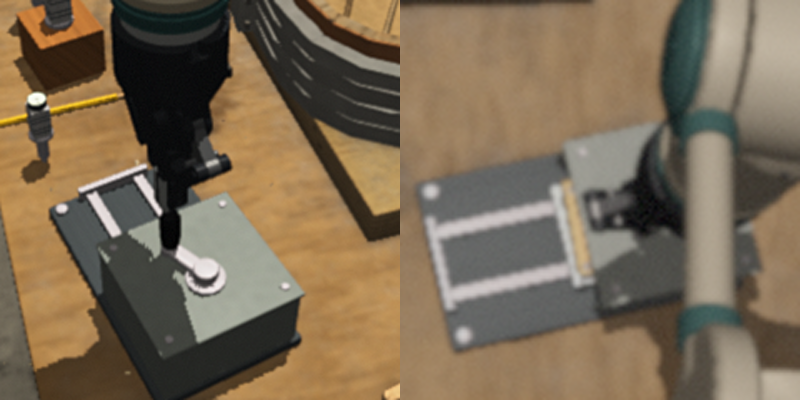

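```bash
python3 - <<'E'
from h import *
t,s=cam('top'),cam('side')
print(onplane(t,406.6,257.8,.119),onplane(s,322,327,.119),onplane(s,322,337,.101))
p=status.state()['tcp_pos'];print('tcp in side',proj(s,p),'top',proj(t,p))
for nm,z in(('k',.101),('k',.119)):print(proj(s,[.482,-.021,z]),proj(t,[.482,-.021,z]))
d=np.load('side1.npy');P=cloud(s,d);im=cv2.imread('pics/side1.png')
g=(slice(270,350,6),slice(300,348,4))
print((P[g][...,1]*1000).astype(int));print((P[g][...,2]*1000).astype(int));print(im[g].max(2))
E
```

```text
[ 0.47926831 -0.01859445  0.119     ] [ 0.4839386  -0.02130665  0.119     ] [ 0.48361813 -0.02228554  0.101     ]
tcp in side (np.float64(320.41190710513297), np.float64(339.5140765724065)) top (np.float64(405.08142575518514), np.float64(258.37954082959106))
(np.float64(320.4970863307688), np.float64(336.5382549140253)) (np.float64(406.01029856939033), np.float64(257.8666353632773))
(np.float64(320.452847332656), np.float64(327.1614570016419)) (np.float64(407.75263859945676), np.float64(256.3777960353077))
[[   9  -12  -19  -39  -41  -40  -49  -57  -60  -59  -59  -60]
 [  10  -13  -19  -38  -43  -43  -49  -58  -61  -61  -59  -62]
 [ 184    0  -20  -33  -42  -41  -48  -58  -62  -64  -64  -64]
 [ 172  169  -12  -31  -41  -37  -47  -52  -49  -62  -68  -69]
 [ 157  157  -13  -21  -41  -39  -39  -37  -30  -63  -71  -73]
 [ 142  123  121  -22  -30  -40  -36  -38  -68  -77  -78  -80]
 [ 117  116  119  -17  -35  -38  -49  -59  -70  -81 -454  -84]
 [ 110  101  101  -19  -28  -31  -53  -60  -67  102  100   99]
 [  97   97   90  -17  -29  -31  -36  -34  -34   83   88   86]
 [  85   84   81   75
[... 1024 characters left out ...]
 16  19  17  12  15  15   9  16  13]
 [ 70   9  12  12  14  12  11  10  15  22  28  10]
 [159  14  15  13  13  14  11  11  12  20  37  87]
 [177 166  70  14  14  10  10  12  12  25  79  78]
 [175 169  88  13  14  14  13  14  10  30  31  78]
 [199 234 151  64  10  11  18  19  23  29  67 104]
 [148 230  76  58  22  11  12  10  14  14  19  14]
 [ 87 203 228  58  51  23  11  12  20 155 166 184]
 [ 88  81 200 143  50  25  13  12  38  84 150 160]
 [ 88  88  87 199 107  36  15  69 137 169 167 167]
 [ 88  89  89  82  28  11   9  93 169 168 165 163]
 [104 165 167 166  26   5   8  84 163 162 165 164]
 [143 165 166 164  55   7   8 102 166 164 164 167]
 [ 67  67 114 165 123   8   8 227 166 167 165 165]]
```

```bash
python3 - <<'E'
from h import *
s=cam('side');P=cloud(s,np.load('side1.npy'));P0=cloud(s,np.load('side0.npy'))
for v in range(306,356,2):
    print(v,(P[v,312:334:2,1:]*1000).astype(int).tolist(),'|',(P0[v,322]*1000).astype(int),(P[v,322]*1000).astype(int))
st=status.state();print(st)
E
```

```text
306 [[-17, 156], [-25, 164], [-35, 175], [-37, 176], [-38, 176], [-45, 183], [-49, 187], [-55, 193], [-59, 197], [-65, 202], [-70, 207]] | [524 112  10] [476 -45 183]
308 [[-18, 154], [-24, 159], [-29, 165], [-36, 171], [-36, 171], [-46, 181], [-50, 184], [-56, 190], [-59, 194], [-64, 199], [-69, 203]] | [522 107  10] [476 -46 181]
310 [[-19, 152], [-23, 156], [-28, 160], [-29, 160], [-31, 162], [-50, 182], [-50, 182], [-55, 187], [-60, 191], [-64, 196], [-69, 200]] | [521 103  10] [475 -50 182]
312 [[-19, 147], [-23, 152], [-28, 156], [-31, 159], [-31, 158], [-51, 180], [-53, 181], [-55, 184], [-60, 188], [-64, 192], [-67, 195]] | [520  99  10] [475 -51 180]
314 [[-18, 143], [-23, 148], [-29, 155], [-29, 154], [-32, 156], [-35, 159], [-50, 175], [-55, 180], [-60, 185], [-34, 154], [-33, 153]] | [519  96   9] [479 -35 159]
316 [[-18, 140], [-23, 145], [-29, 151], [-31, 152], [-30, 150], [-35, 155], [-34, 153], [-34, 152], [-34, 152], [-34, 151], [-33, 149]] | [518  91   9] [479 -35 155]
318 [[-17, 135], [-23, 141], [-29, 148], [-29, 147], [-31, 148], [-35, 152], [-36, 152], [-36, 151
[... 2902 characters left out ...]
 'qpos': array([-1.86526013e-01,  2.20656956e-01,  1.85397104e+00, -1.08899757e-04,
        1.06688603e+00,  1.19047728e+00]), 'qvel': array([ 8.44924273e-04,  2.93662609e-05, -1.99179679e-04, -3.09217280e-04,
        3.58656592e-04, -2.06572055e-03]), 'joint_torque': array([ 2.04253010e-03, -3.46375430e+01, -2.09321219e+01,  4.89186505e-05,
        2.25416074e-04, -1.59772867e-05]), 'tcp_pos': array([ 0.48204886, -0.02038598,  0.09443697]), 'ee_rot': array([5.67750334e-05, 9.95306659e-01, 9.67711282e-02, 2.44135322e-05]), 'force': array([-0.09390843, -1.01869357,  0.62186279]), 'ft_torque': array([-0.02596079,  0.03002602, -0.01930752]), 'gripper_force': 0.0, 'width': 0.0034961389002966512}
```

```bash
python3 - <<'E'
from h import *
im=cv2.imread('pics/side1.png')[240:370,270:400]
im=(255*(im/255.)**.45).astype(np.uint8)
t=cv2.imread('pics/top1.png')[215:295,360:440];t=(255*(t/255.)**.45).astype(np.uint8)
cv2.imwrite('pics/c3.png',np.hstack([cv2.resize(x,(400,400),interpolation=cv2.INTER_CUBIC) for x in(im,t)]))
P=cloud(cam('top'),np.load('top1.npy'))
for v in range(240,272,3):print(v,(P[v,380:420:4]*1000).astype(int).tolist())
E
```

```text
240 [[525, 23, 67], [524, 16, 71], [524, 7, 69], [524, 0, 72], [524, -9, 66], [524, -16, 69], [482, 16, 282], [478, 14, 303], [473, 13, 328], [470, 10, 344]]
243 [[518, 24, 71], [518, 16, 69], [518, 7, 66], [518, 0, 69], [324, 177, 1101], [484, 16, 247], [478, 15, 277], [473, 14, 305], [469, 12, 324], [466, 9, 339]]
246 [[514, 23, 60], [512, 16, 69], [484, 33, 224], [485, 25, 216], [488, 15, 200], [479, 16, 244], [475, 14, 270], [469, 14, 299], [468, 8, 305], [462, 9, 335]]
249 [[509, 22, 54], [479, 40, 221], [478, 33, 223], [477, 28, 231], [476, 21, 234], [475, 15, 238], [471, 13, 264], [466, 12, 289], [463, 8, 304], [459, 7, 326]]
252 [[503, 22, 51], [500, 17, 69], [473, 34, 224], [472, 27, 228], [471, 22, 234], [469, 17, 245], [467, 13, 259], [463, 10, 279], [460, 7, 297], [459, 2, 303]]
255 [[497, 22, 49], [493, 17, 72], [468, 34, 225], [468, 26, 219], [469, 19, 217], [465, 16, 238], [466, 8, 232], [460, 8, 268], [457, 5, 285], [454, 3, 304]]
258 [[490, 23, 50], [487, 17, 68], [463, 34, 224], [463, 27, 221], [463, 20, 220], [466, 9, 200], [467, 0, 189], [469, -9, 176], [454, 2, 271], [452, 0, 285]]
261 [[484, 23, 48], [481, 17, 67], [481, 9, 68], [481, 1, 70], [480, -5, 72], [481, -14, 67], [475, -16, 101], [474, -23, 107], [480, -39, 69], [449, -3, 269]]
264 [[479, 22, 44], [478, 14, 45], [475, 9, 66], [474, 2, 72], [474, -5, 71], [474, -13, 73], [474, -22, 69], [474, -30, 68], [474, -38, 69], [473, -46, 71]]
267 [[474, 21, 33], [472, 14, 44], [469, 10, 69], [468, 3, 74], [468, -5, 72], [468, -13, 70], [468, -21, 71], [467, -29, 71], [468, -38, 68], [467, -45, 72]]
270 [[469, 20, 26], [466, 15, 44], [462, 11, 73], [462, 2, 69], [462, -5, 70], [462, -13, 69], [462, -21, 68], [461, -29, 71], [461, -37, 72], [461, -45, 73]]
```

View pics/c3.png

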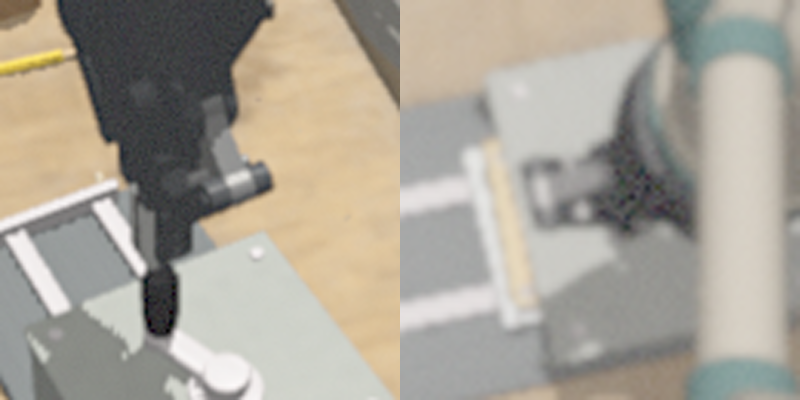

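The fingertips end at about z = 0.125–0.135 in the depth image, directly above the knob, so the reported TCP height reads about 30 mm low. I'll open the fingers, lower a little and measure with the camera.

Request:
{"name": "carry_out", "arguments": {
  "targets": [
    {"dx":0,"dy":0,"dz":0,"yaw":0},
    {"dx":0,"dy":0,"dz":0,"yaw":0},
    {"dx":0,"dy":0,"dz":0,"yaw":0},
    {"dx":0,"dy":0,"dz":0,"yaw":0},
    {"dx":0,"dy":0,"dz":0,"yaw":0},
    {"dx":0,"dy":0,"dz":-0.006,"yaw":0},
    {"dx":0,"dy":0,"dz":-0.012,"yaw":0},
    {"dx":0,"dy":0,"dz":-0.018,"yaw":0},
    {"dx":0,"dy":0,"dz":-0.018,"yaw":0},
    {"dx":0,"dy":0,"dz":-0.018,"yaw":0}
  ],
  "grip": 1
}}

```text
time_s: 5.2
tcp_pos: [0.4821, -0.0204, 0.08]
ee_rot: [0.0, 0.995, 0.097, 0.0]
force: [0.5, -0.1, -1.0]
width: 1.0
gripper_force: 0.0
```

```bash
python3 - <<'E'
from h import *
im,d=eyes.snapshot('side');s=cam('side');P=cloud(s,d)
cv2.imwrite('pics/side2.png',im[...,::-1])
S=status.state();t=S['tcp_pos'];print(t,S['width'],S['force'])
# points within finger region around tcp; exclude knob
x,y,z=P[...,0],P[...,1],P[...,2]
m=(abs(x-t[0])<.06)&(abs(y-t[1])<.09)&(z>.075)
k=np.hypot(x-.4825,y+.0215)<.013
for z0 in range(80,230,8):
    q=P[m&(z*1000>z0)&(z*1000<=z0+8)];kk=k[m&(z*1000>z0)&(z*1000<=z0+8)]
    r=q[~kk];n=r[r[:,1]<t[1]];f=r[r[:,1]>t[1]]
    print(z0,kk.sum(),len(n),(n.min(0)*1000).astype(int) if len(n) else '',(n.max(0)*1000).astype(int) if len(n) else '',len(f),(f.min(0)*1000).astype(int) if len(f) else '',(f.max(0)*1000).astype(int) if len(f) else '')
c=(255*(im[240:370,260:390,::-1]/255.)**.45).astype(np.uint8);cv2.imwrite('pics/c4.png',cv2.resize(c,(520,520),interpolation=cv2.INTER_CUBIC))
E
```

```text
[ 0.48221097 -0.02039743  0.08013438] 0.9955543374400474 [0.81183377 0.67320322 0.88447238]
80 64 228 [484 -62  80] [512 -30  86] 0  
88 41 0   0  
96 50 0   0  
104 56 0   0  
112 120 0   0  
120 0 0   0  
128 0 26 [481 -76 128] [499 -66 135] 63 [463  16 128] [486  24 135]
136 0 76 [480 -79 136] [501 -66 143] 81 [463  16 136] [486  23 143]
144 0 84 [481 -80 144] [501 -66 151] 64 [463  17 144] [483  23 151]
152 0 50 [481 -79 152] [491 -67 159] 62 [464  17 152] [480  22 159]
160 0 23 [481 -80 160] [488 -68 164] 64 [463  16 160] [478  25 167]
168 0 31 [479 -93 168] [486 -65 175] 36 [459  16 168] [476  42 175]
176 0 216 [478 -97 176] [509 -58 183] 46 [457   8 176] [466  46 183]
184 2 236 [472 -96 184] [509 -52 191] 38 [458 -12 184] [472  47 191]
192 1 221 [471 -95 192] [509 -46 199] 45 [458 -14 192] [471  45 199]
200 5 233 [468 -95 200] [509 -40 207] 36 [458 -14 200] [471  44 207]
208 12 261 [466 -94 208] [508 -34 215] 23 [458 -18 208] [467  45 215]
216 2 341 [466 -93 216] [508 -32 223] 7 [458 -18 216] [463  42 222]
224 0 449 [474 -92 224] [508 -36 231] 1 [458  39 226] [458  39 226]
```

View pics/c4.png

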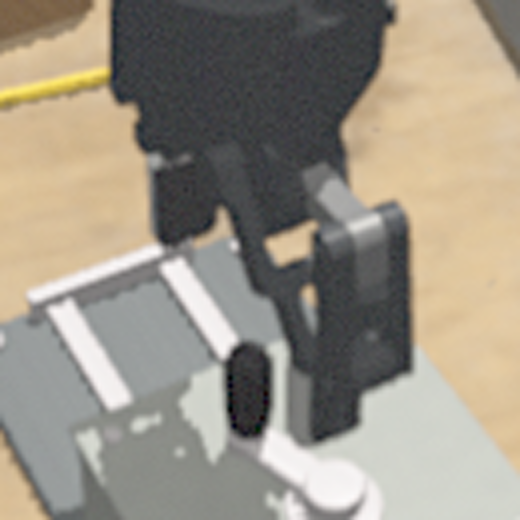

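Open tips are at about z = 0.130 with the reported TCP at 0.080, so closed tips sit about 37 mm above the reported value. The x and y readings are good. I'll lower 25 mm and close.

Request:
{"name": "carry_out", "arguments": {
  "targets": [
    {"dx":0,"dy":0,"dz":-0.008,"yaw":0},
    {"dx":0,"dy":-0.001,"dz":-0.016,"yaw":0},
    {"dx":0,"dy":-0.001,"dz":-0.024,"yaw":0},
    {"dx":0,"dy":-0.001,"dz":-0.031,"yaw":0},
    {"dx":0,"dy":-0.001,"dz":-0.031,"yaw":0},
    {"dx":0,"dy":-0.001,"dz":-0.031,"yaw":0},
    {"dx":0,"dy":-0.001,"dz":-0.031,"yaw":0},
    {"dx":0,"dy":-0.001,"dz":-0.031,"yaw":0},
    {"dx":0,"dy":-0.001,"dz":-0.031,"yaw":0},
    {"dx":0,"dy":-0.001,"dz":-0.031,"yaw":0}
  ],
  "grip": 1
}}

```text
time_s: 6.5
tcp_pos: [0.4821, -0.0212, 0.0553]
ee_rot: [0.0, 0.995, 0.097, 0.0]
force: [0.8, 0.4, 0.2]
width: 1.0
gripper_force: 0.0
```

Request:
{"name": "carry_out", "arguments": {
  "targets": [
    {"dx":0,"dy":0,"dz":0,"yaw":0},
    {"dx":0,"dy":0,"dz":0,"yaw":0},
    {"dx":0,"dy":0,"dz":0,"yaw":0},
    {"dx":0,"dy":0,"dz":0,"yaw":0},
    {"dx":0,"dy":0,"dz":0,"yaw":0},
    {"dx":0,"dy":0,"dz":0,"yaw":0},
    {"dx":0,"dy":0,"dz":0,"yaw":0},
    {"dx":0,"dy":0,"dz":0,"yaw":0},
    {"dx":0,"dy":0,"dz":0,"yaw":0},
    {"dx":0,"dy":0,"dz":0,"yaw":0}
  ],
  "grip": -1
}}

```text
time_s: 7.75
tcp_pos: [0.4818, -0.0207, 0.0554]
ee_rot: [-0.0, 0.995, 0.097, -0.0]
force: [-2.6, 2.7, 5.3]
width: 0.174
gripper_force: 58.8
```

Request:
{"name": "carry_out", "arguments": {
  "targets": [
    {"dx":-0.01,"dy":-0.009,"dz":0,"yaw":0},
    {"dx":-0.017,"dy":-0.021,"dz":0,"yaw":0},
    {"dx":-0.02,"dy":-0.034,"dz":0,"yaw":0},
    {"dx":-0.019,"dy":-0.048,"dz":0,"yaw":0},
    {"dx":-0.014,"dy":-0.06,"dz":0,"yaw":0},
    {"dx":-0.006,"dy":-0.071,"dz":0,"yaw":0},
    {"dx":0.006,"dy":-0.079,"dz":0,"yaw":0},
    {"dx":0.019,"dy":-0.082,"dz":0,"yaw":0},
    {"dx":0.033,"dy":-0.082,"dz":0,"yaw":0},
    {"dx":0.045,"dy":-0.078,"dz":0,"yaw":0}
  ],
  "grip": -1
}}

```text
time_s: 9.0
tcp_pos: [0.5174, -0.0832, 0.0552]
ee_rot: [-0.001, 0.995, 0.097, -0.002]
force: [-4.4, 3.9, 9.0]
width: 0.18
gripper_force: 59.4
```

Turning well. Continuing around.

Request:
{"name": "carry_out", "arguments": {
  "targets": [
    {"dx":0.011,"dy":0.008,"dz":0,"yaw":0},
    {"dx":0.019,"dy":0.019,"dz":0,"yaw":0},
    {"dx":0.023,"dy":0.032,"dz":0,"yaw":0},
    {"dx":0.024,"dy":0.046,"dz":0,"yaw":0},
    {"dx":0.02,"dy":0.059,"dz":0,"yaw":0},
    {"dx":0.012,"dy":0.07,"dz":0,"yaw":0},
    {"dx":0.002,"dy":0.079,"dz":0,"yaw":0},
    {"dx":-0.011,"dy":0.084,"dz":0,"yaw":0},
    {"dx":-0.025,"dy":0.085,"dz":0,"yaw":0},
    {"dx":-0.038,"dy":0.081,"dz":0,"yaw":0}
  ],
  "grip": -1
}}

```text
time_s: 10.25
tcp_pos: [0.4858, -0.0182, 0.0554]
ee_rot: [-0.0, 0.995, 0.097, -0.001]
force: [1.4, 1.2, 5.6]
width: 0.178
gripper_force: 59.1
```

Request:
{"name": "carry_out", "arguments": {
  "targets": [
    {"dx":-0.012,"dy":-0.007,"dz":0,"yaw":0},
    {"dx":-0.021,"dy":-0.017,"dz":0,"yaw":0},
    {"dx":-0.026,"dy":-0.03,"dz":0,"yaw":0},
    {"dx":-0.028,"dy":-0.043,"dz":0,"yaw":0},
    {"dx":-0.025,"dy":-0.057,"dz":0,"yaw":0},
    {"dx":-0.019,"dy":-0.069,"dz":0,"yaw":0},
    {"dx":-0.009,"dy":-0.078,"dz":0,"yaw":0},
    {"dx":0.003,"dy":-0.084,"dz":0,"yaw":0},
    {"dx":0.017,"dy":-0.087,"dz":0,"yaw":0},
    {"dx":0.03,"dy":-0.085,"dz":0,"yaw":0}
  ],
  "grip": -1
}}

```text
time_s: 11.5
tcp_pos: [0.5092, -0.0859, 0.0551]
ee_rot: [-0.002, 0.995, 0.096, -0.003]
force: [-2.1, 4.7, 10.2]
width: 0.173
gripper_force: 59.8
```

Request:
{"name": "carry_out", "arguments": {
  "targets": [
    {"dx":0.012,"dy":0.006,"dz":0,"yaw":0},
    {"dx":0.022,"dy":0.015,"dz":0,"yaw":0},
    {"dx":0.029,"dy":0.027,"dz":0,"yaw":0},
    {"dx":0.032,"dy":0.04,"dz":0,"yaw":0},
    {"dx":0.031,"dy":0.054,"dz":0,"yaw":0},
    {"dx":0.025,"dy":0.067,"dz":0,"yaw":0},
    {"dx":0.016,"dy":0.077,"dz":0,"yaw":0},
    {"dx":0.005,"dy":0.084,"dz":0,"yaw":0},
    {"dx":-0.008,"dy":0.088,"dz":0,"yaw":0},
    {"dx":-0.022,"dy":0.087,"dz":0,"yaw":0}
  ],
  "grip": -1
}}

```text
time_s: 12.75
tcp_pos: [0.4931, -0.0156, 0.0553]
ee_rot: [-0.001, 0.995, 0.097, -0.0]
force: [1.1, 2.7, 6.9]
width: 0.173
gripper_force: 59.5
```

Request:
{"name": "carry_out", "arguments": {
  "targets": [
    {"dx":-0.013,"dy":-0.005,"dz":0,"yaw":0},
    {"dx":-0.024,"dy":-0.013,"dz":0,"yaw":0},
    {"dx":-0.031,"dy":-0.024,"dz":0,"yaw":0},
    {"dx":-0.036,"dy":-0.037,"dz":0,"yaw":0},
    {"dx":-0.036,"dy":-0.051,"dz":0,"yaw":0},
    {"dx":-0.031,"dy":-0.064,"dz":0,"yaw":0},
    {"dx":-0.024,"dy":-0.075,"dz":0,"yaw":0},
    {"dx":-0.013,"dy":-0.084,"dz":0,"yaw":0},
    {"dx":0,"dy":-0.088,"dz":0,"yaw":0},
    {"dx":0.014,"dy":-0.089,"dz":0,"yaw":0}
  ],
  "grip": -1
}}

```text
time_s: 14.0
tcp_pos: [0.5028, -0.0867, 0.0551]
ee_rot: [-0.002, 0.995, 0.096, -0.003]
force: [-2.8, 6.3, 10.9]
width: 0.176
gripper_force: 60.0
```

```bash
python3 - <<'E'
from h import *
im,d=eyes.snapshot('side');np.save('side3.npy',d);cv2.imwrite('pics/side3.png',im[...,::-1])
import math
t=status.state()['tcp_pos'];v=t[:2]-[.5015,-.0505];print(t,math.degrees(math.atan2(v[1],v[0]))-101.1+1080,np.hypot(*v),status.state()['force'])
c=cam('side');im=im[...,::-1]
cv2.imwrite('pics/c5.png',cv2.resize(im[260:440,230:430],(667,600),interpolation=cv2.INTER_CUBIC))
E
```

```text
[ 0.50449367 -0.08657453  0.05516118] 893.6438582024855 0.03619853389453067 [ 0.05850466  6.05933983 10.20177033]
```

View pics/c5.png

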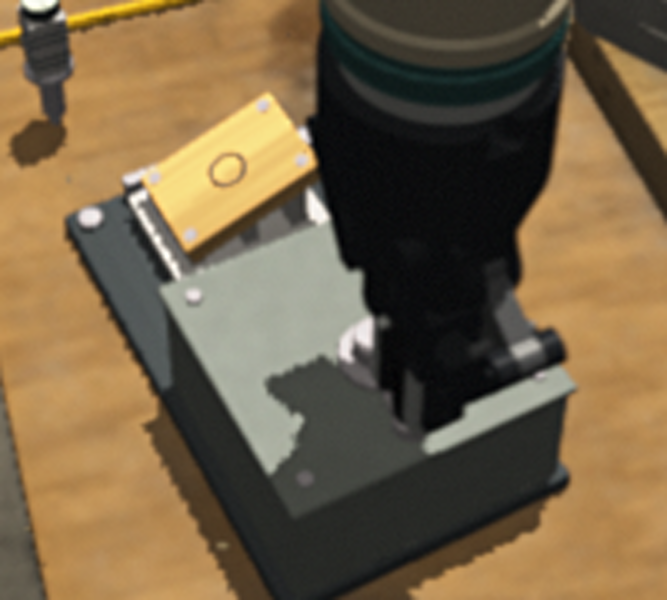

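```bash
python3 - <<'E'
from h import *
s=cam('side');P=cloud(s,np.load('side3.npy'));im=cv2.imread('pics/side3.png');hsv=cv2.cvtColor(im,cv2.COLOR_BGR2HSV)
m=(np.hypot(P[...,0]-.476,P[...,1]-.0816)<.06)&(P[...,2]>.03)&(P[...,2]<.066)&(hsv[...,1]>70)&(hsv[...,2]>110)
m=cv2.erode(m.astype(np.uint8),np.ones((3,3)))>0
q=P[m];c=q.mean(0);n=np.linalg.svd(q-c)[2][2];n*=np.sign(n[2]);print('plane',m.sum(),c.round(4),n.round(3),'tilt',np.degrees(np.arccos(n[2])),'dir',np.degrees(np.arctan2(n[1],n[0])))
r=cv2.minAreaRect((q[:,:2]*1000).astype(np.float32));print(r)
u,v=298.1,311
o,dd=ray(s,u,v);print('ring onplane',(o+dd*((c-o)@n)/(dd@n)).round(4),onplane(s,u,v,.049).round(4))
for nm in('side','top'):
    P0=cloud(cam(nm),np.load(nm+'0.npy'));h=np.hypot(P0[...,0]-.462,P0[...,1]-.324)<.03
    m=h&(P0[...,2]>.068)&(P0[...,2]<.104);q=P0[m]
    r=cv2.minAreaRect((q[:,:2]*1000).astype(np.float32));print(nm,m.sum(),r)
    m=h&(P0[...,2]>.11);print(P0[m].mean(0).round(4))
    if nm=='side':
        for z in(70,80,90,98):
            w=q[(q[:,2]*1000>z)&(q[:,2]*1000<z+8)];w=w[np.argsort(w[:,0])];print((w[:,:2]*1000).astype(int).tolist()[::3])
E
```

```text
plane 933 [0.4774 0.0779 0.0485] [-0.341 -0.064  0.938] tilt 20.315807996565137 dir -169.34389071193087
((476.9857177734375, 77.97752380371094), (62.26191329956055, 47.92714309692383), 9.965768814086914)
ring onplane [0.4771 0.0779 0.0484] [0.4769 0.0773 0.049 ]
side 281 ((458.10406494140625, 316.9299011230469), (19.35743522644043, 34.39601516723633), 55.30521011352539)
[0.4623 0.321  0.1155]
[[448, 329], [450, 327], [450, 321], [451, 317], [452, 311], [453, 308], [454, 311], [456, 312], [457, 312], [459, 312], [461, 313], [462, 311], [464, 315], [465, 314], [466, 310], [468, 310], [470, 311], [472, 312], [472, 314], [474, 314]]
[[449, 330], [450, 324], [451, 319], [451, 314], [453, 311], [455, 311], [456, 309], [458, 312], [459, 314], [460, 312], [462, 311], [464, 312], [465, 313], [466, 313], [468, 313], [469, 312], [471, 313], [472, 316], [473, 314], [475, 314]]
[[448, 333], [449, 333], [450, 327], [450, 322], [451, 318], [453, 314], [454, 312], [455, 310], [457, 313], [458, 309], [459, 311], [461, 313], [463, 313], [464, 311], [466, 311], [468, 312], [470, 312], [470, 315], [471, 312], [472, 315], [474, 314]]
[[449, 332], [450, 328], [451, 312], [452, 315], [452, 310], [456, 309], [458, 311], [459, 311], [461, 310], [463, 312], [465, 311], [465, 313], [467, 311], [468, 312], [471, 315], [473, 316], [474, 314]]
top 57 ((456.5523681640625, 319.3257751464844), (16.074684143066406, 32.53538131713867), 52.931400299072266)
[0.4612 0.3252 0.1174]
```

Request:
{"name": "carry_out", "arguments": {
  "targets": [
    {"dx":0,"dy":0,"dz":0,"yaw":0},
    {"dx":0,"dy":0,"dz":0,"yaw":0},
    {"dx":0,"dy":0,"dz":0,"yaw":0},
    {"dx":0,"dy":0,"dz":0,"yaw":0},
    {"dx":0,"dy":0,"dz":0,"yaw":0},
    {"dx":0,"dy":0,"dz":0,"yaw":0},
    {"dx":0,"dy":0,"dz":0.03,"yaw":0},
    {"dx":0,"dy":0,"dz":0.07,"yaw":0},
    {"dx":0,"dy":0,"dz":0.11,"yaw":0},
    {"dx":0,"dy":0,"dz":0.112,"yaw":0}
  ],
  "grip": 1
}}

```text
time_s: 15.3
tcp_pos: [0.5071, -0.0889, 0.1473]
ee_rot: [0.001, 0.995, 0.097, 0.003]
force: [0.2, -0.8, -0.5]
width: 1.0
gripper_force: 0.0
```

Request:
{"name": "carry_out", "arguments": {
  "targets": [
    {"dx":-0.004,"dy":0.04,"dz":0,"yaw":0},
    {"dx":-0.012,"dy":0.11,"dz":0,"yaw":0},
    {"dx":-0.02,"dy":0.185,"dz":0,"yaw":0},
    {"dx":-0.028,"dy":0.26,"dz":0,"yaw":0},
    {"dx":-0.036,"dy":0.335,"dz":0,"yaw":0},
    {"dx":-0.043,"dy":0.41,"dz":0,"yaw":0},
    {"dx":-0.05,"dy":0.48,"dz":0,"yaw":0},
    {"dx":-0.054,"dy":0.515,"dz":0,"yaw":0},
    {"dx":-0.054,"dy":0.515,"dz":0,"yaw":0},
    {"dx":-0.054,"dy":0.515,"dz":-0.02,"yaw":0}
  ],
  "grip": 0.3
}}

```text
time_s: 16.55
tcp_pos: [0.4625, 0.3232, 0.1285]
ee_rot: [0.0, 0.995, 0.097, 0.001]
force: [0.6, -0.8, 0.1]
width: 0.649
gripper_force: 0.0
```

Request:
{"name": "carry_out", "arguments": {
  "targets": [
    {"dx":0,"dy":0,"dz":-0.03,"yaw":0},
    {"dx":0,"dy":0,"dz":-0.055,"yaw":0},
    {"dx":0,"dy":0,"dz":-0.075,"yaw":0},
    {"dx":0,"dy":0,"dz":-0.095,"yaw":0},
    {"dx":0,"dy":0,"dz":-0.11,"yaw":0},
    {"dx":0,"dy":0,"dz":-0.116,"yaw":0},
    {"dx":0,"dy":0,"dz":-0.116,"yaw":0},
    {"dx":0,"dy":0,"dz":-0.116,"yaw":0},
    {"dx":0,"dy":0,"dz":-0.116,"yaw":0},
    {"dx":0,"dy":0,"dz":-0.116,"yaw":0}
  ],
  "grip": 0.3
}}

```text
time_s: 17.8
tcp_pos: [0.4622, 0.3238, 0.0364]
ee_rot: [-0.0, 0.995, 0.097, 0.0]
force: [0.4, -0.4, -0.9]
width: 0.651
gripper_force: 0.0
```

```bash
python3 - <<'E'
from h import *
S=status.state();t=S['tcp_pos'];print(t,S['width'],S['force'],S['time_s'])
for nm in('side','top'):
    im,d=eyes.snapshot(nm);P=cloud(cam(nm),d);cv2.imwrite(f'pics/{nm}4.png',im[...,::-1]);np.save(nm+'4.npy',d)
    if nm=='side':
        h=(abs(P[...,0]-t[0])<.03)
        for z0 in range(62,130,6):
            q=P[h&(P[...,2]*1000>z0)&(P[...,2]*1000<=z0+6)&(abs(P[...,1]-t[1])<.06)];n=q[q[:,1]<t[1]-.014]
            print(z0,len(n),(n.min(0)*1000).astype(int) if len(n) else'',(n.max(0)*1000).astype(int) if len(n) else '')
E
```

```text
[0.46222309 0.32378169 0.03638757] 0.6514844422845216 [ 0.39502043 -0.40471539 -0.85789386] 17.8
62 3 [454 308  63] [459 309  66]
68 2 [453 309  72] [459 309  73]
74 13 [453 285  74] [480 309  78]
80 29 [452 281  80] [481 309  85]
86 43 [455 279  86] [481 309  91]
92 41 [453 279  92] [481 309  97]
98 40 [459 279  98] [480 291 103]
104 34 [453 278 104] [478 308 109]
110 9 [458 278 110] [469 291 112]
116 11 [457 268 116] [463 291 121]
122 43 [457 263 122] [486 292 127]
128 65 [457 263 128] [486 295 133]
```

Tips are at about z = 0.077, as planned. Closing.

Request:
{"name": "carry_out", "arguments": {
  "targets": [
    {"dx":0,"dy":0,"dz":0,"yaw":0},
    {"dx":0,"dy":0,"dz":0,"yaw":0},
    {"dx":0,"dy":0,"dz":0,"yaw":0},
    {"dx":0,"dy":0,"dz":0,"yaw":0},
    {"dx":0,"dy":0,"dz":0,"yaw":0},
    {"dx":0,"dy":0,"dz":0,"yaw":0},
    {"dx":0,"dy":0,"dz":0,"yaw":0},
    {"dx":0,"dy":0,"dz":0,"yaw":0},
    {"dx":0,"dy":0,"dz":0,"yaw":0},
    {"dx":0,"dy":0,"dz":0,"yaw":0}
  ],
  "grip": -1
}}

```text
time_s: 19.15
tcp_pos: [0.4622, 0.3238, 0.0362]
ee_rot: [-0.0, 0.995, 0.097, 0.0]
force: [-0.6, 1.5, 3.6]
width: 0.274
gripper_force: 59.2
```

Gripped. The tool stays vertical, so I have to tilt the gauge 20° inside the grip. I'll lift it 25 mm, keeping the end of the nose in the hole, and pull towards base −x so the hole rim swings it about the pads.

Request:
{"name": "carry_out", "arguments": {
  "targets": [
    {"dx":0,"dy":0,"dz":0.01,"yaw":0},
    {"dx":0,"dy":0,"dz":0.02,"yaw":0},
    {"dx":0,"dy":0,"dz":0.031,"yaw":0},
    {"dx":0,"dy":0,"dz":0.031,"yaw":0},
    {"dx":-0.003,"dy":-0.0006,"dz":0.031,"yaw":0},
    {"dx":-0.006,"dy":-0.0012,"dz":0.031,"yaw":0},
    {"dx":-0.009,"dy":-0.0018,"dz":0.031,"yaw":0},
    {"dx":-0.012,"dy":-0.0024,"dz":0.031,"yaw":0},
    {"dx":-0.015,"dy":-0.003,"dz":0.031,"yaw":0},
    {"dx":-0.015,"dy":-0.003,"dz":0.031,"yaw":0}
  ],
  "grip": -1
}}

```text
time_s: 20.4
tcp_pos: [0.456, 0.3234, 0.062]
ee_rot: [-0.002, 0.995, 0.097, 0.006]
force: [9.7, 4.3, -5.1]
width: 0.272
gripper_force: 59.1
```

Request:
{"name": "carry_out", "arguments": {
  "targets": [
    {"dx":-0.003,"dy":-0.0006,"dz":0,"yaw":0},
    {"dx":-0.006,"dy":-0.0012,"dz":0,"yaw":0},
    {"dx":-0.009,"dy":-0.0018,"dz":0,"yaw":0},
    {"dx":-0.012,"dy":-0.0024,"dz":0,"yaw":0},
    {"dx":-0.014,"dy":-0.003,"dz":0,"yaw":0},
    {"dx":-0.014,"dy":-0.003,"dz":0,"yaw":0},
    {"dx":-0.014,"dy":-0.003,"dz":0,"yaw":0},
    {"dx":-0.014,"dy":-0.003,"dz":0,"yaw":0},
    {"dx":-0.014,"dy":-0.003,"dz":0,"yaw":0},
    {"dx":-0.014,"dy":-0.003,"dz":0,"yaw":0}
  ],
  "grip": -1
}}

```text
time_s: 21.65
tcp_pos: [0.4456, 0.3215, 0.0624]
ee_rot: [-0.002, 0.995, 0.097, 0.007]
force: [10.2, 4.9, -3.6]
width: 0.272
gripper_force: 59.2
```

```bash
cat >> h.py <<'E'
def gauge(show=None):
    """tilt of gauge from side+depth points of the collar/nose/head"""
    S=status.state();t=S['tcp_pos'];print(t.round(4),S['ee_rot'].round(3),S['force'].round(1),S['width'],S['time_s'])
    for nm in('side','top'):
        im,d=eyes.snapshot(nm);P=cloud(cam(nm),d);cv2.imwrite(f'pics/{show}_{nm}.png',im[...,::-1]);np.save(f'{show}_{nm}.npy',d)
E
python3 - <<'E'
from h import *
gauge('g1')
s=cam('side');im=cv2.imread('pics/g1_side.png');u,v=proj(s,[.44,.32,.1]);u,v=int(u),int(v);print(u,v)
c=im[v-60:v+60,u-60:u+60];c=(255*(c/255.)**.6).astype(np.uint8);cv2.imwrite('pics/c6.png',cv2.resize(c,(600,600),interpolation=cv2.INTER_CUBIC))
E
```

```text
[0.4456 0.3215 0.0624] [-0.002  0.995  0.097  0.007] [10.2  4.9 -3.6] 0.2721907642334303 21.65
240 196
```

View pics/c6.png

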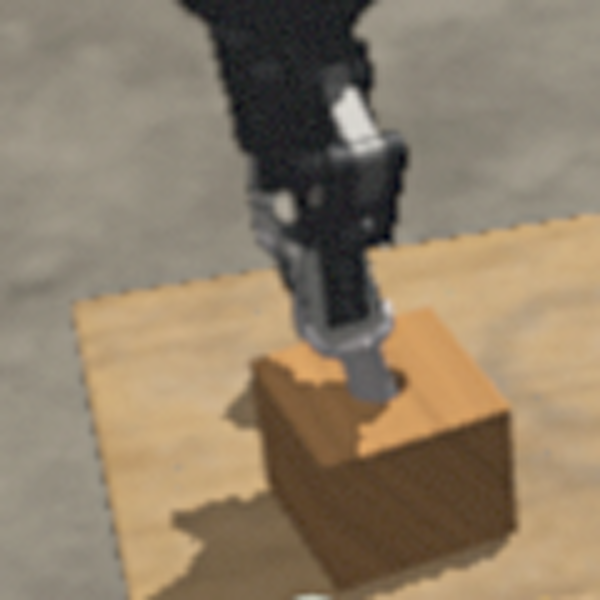

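Working: the gauge head leans to −x, with the nose in the hole at about (375,380) in the crop. From the travel I put the tilt at about 14°. I'll pull about 8 mm more, then measure.

Request:
{"name": "carry_out", "arguments": {
  "targets": [
    {"dx":-0.003,"dy":-0.0006,"dz":0,"yaw":0},
    {"dx":-0.006,"dy":-0.0012,"dz":0,"yaw":0},
    {"dx":-0.009,"dy":-0.0018,"dz":0,"yaw":0},
    {"dx":-0.01,"dy":-0.002,"dz":0,"yaw":0},
    {"dx":-0.01,"dy":-0.002,"dz":0,"yaw":0},
    {"dx":-0.01,"dy":-0.002,"dz":0,"yaw":0},
    {"dx":-0.01,"dy":-0.002,"dz":0.01,"yaw":0},
    {"dx":-0.01,"dy":-0.002,"dz":0.03,"yaw":0},
    {"dx":-0.01,"dy":-0.002,"dz":0.06,"yaw":0},
    {"dx":-0.01,"dy":-0.002,"dz":0.08,"yaw":0}
  ],
  "grip": -1
}}

```text
time_s: 23.0
tcp_pos: [0.4299, 0.3161, 0.1252]
ee_rot: [0.001, 0.995, 0.097, -0.001]
force: [1.2, -1.1, -1.9]
width: 0.273
gripper_force: 59.7
```

```bash
python3 - <<'E'
from h import *
gauge('g2')
t=status.state()['tcp_pos'];tz=t+[0,0,.037]
bx=np.array([.981,.1925]);
for nm in('side','top'):
    P=cloud(cam(nm),np.load(f'g2_{nm}.npy'))
    D=P-tz;a=D[...,:2]@bx;b=D[...,1]*.981-D[...,0]*.1925;z=D[...,2]
    print(nm)
    for z0 in range(-70,50,5):
        m=(abs(a)<.06)&(abs(b)<.03)&(z*1000>z0)&(z*1000<=z0+5)
        if m.sum()>3:print(z0,m.sum(),'a',(1000*np.percentile(a[m],[0,10,50,90,100])).round(0),'b',(1000*np.percentile(b[m],[0,50,100])).round(0))
s=cam('side');im=cv2.imread('pics/g2_side.png');u,v=map(int,proj(s,tz));c=im[v-70:v+70,u-70:u+70];c=(255*(c/255.)**.6).astype(np.uint8)
cv2.imwrite('pics/c7.png',cv2.resize(c,(600,600),interpolation=cv2.INTER_CUBIC));print(u,v)
E
```

```text
[0.4299 0.3161 0.1252] [ 0.001  0.995  0.097 -0.001] [ 1.2 -1.1 -1.9] 0.273124219914578 23.0
side
-60 5 a [22. 23. 24. 25. 26.] b [-7. -5. -1.]
-55 8 a [21. 22. 24. 27. 28.] b [-8. -6. -2.]
-50 16 a [15. 16. 20. 24. 30.] b [-11.  -9.  -3.]
-45 21 a [13. 14. 21. 26. 28.] b [-12.  -9.  -5.]
-40 24 a [12. 13. 17. 24. 26.] b [-13.  -9.  -3.]
-35 22 a [10. 11. 17. 24. 25.] b [-11.  -8.  -3.]
-30 25 a [ 8. 10. 16. 22. 24.] b [-11.  -9.  -3.]
-25 17 a [ 9. 10. 15. 21. 22.] b [-11.  -9.  -5.]
-20 16 a [-4. -3.  1.  8. 15.] b [-16. -11.   1.]
-15 47 a [-2. -1.  9. 18. 25.] b [-20. -15.  -4.]
-10 33 a [-1.  2. 15. 25. 27.] b [-18. -14.  -2.]
-5 35 a [-9. -6. 11. 19. 21.] b [-21. -16.  11.]
0 41 a [-11. -10.  -5.  17.  20.] b [-26. -15.  13.]
5 44 a [-11. -11.  -6.  14.  18.] b [-27. -20.  12.]
10 57 a [-12. -11.  -5.   8.  17.] b [-30. -22.  14.]
15 42 a [-12. -11.  -4.  11.  16.] b [-29. -21.  14.]
20 49 a [-11. -11.  -5.   7.  14.] b [-30. -24.  12.]
25 52 a [-13. -12.  -5.   4.  11.] b [-29. -23.  16.]
30 40 a [-14. -12.  -7.   5.  11.] b [-29. -22.  -5.]
35 30 a [-15. -14. -12.  -9.   1.] b [-29.  -3.  18.]
40 41 a [-15. -13. -11.  -7.   1.] b [-30.   4.  22.]
45 23 a [-14. -13. -12.  -9.   8.] b [-28. -18.  21.]
top
232 166
```

View pics/c7.png

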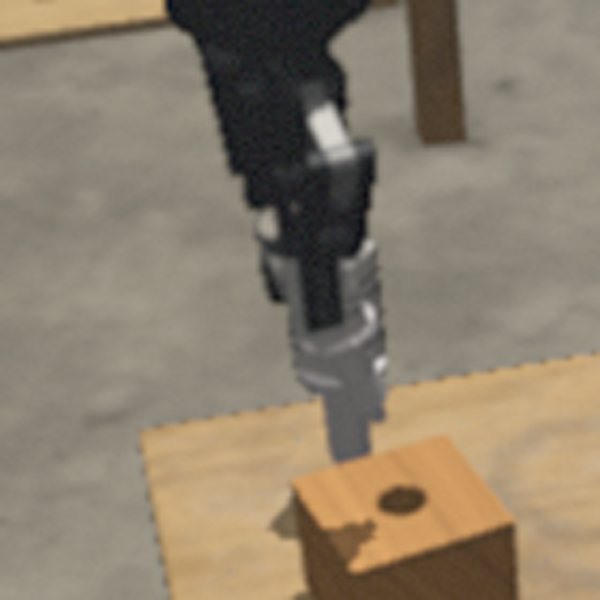

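```bash
cat >> h.py <<'E'
from scipy.optimize import least_squares
def fitgauge(n=4):
    t=status.state()['tcp_pos'];tz=t+[0,0,.037];D=[]
    for _ in range(n):
        im,d=eyes.snapshot('side');P=cloud(cam('side'),d);hsv=cv2.cvtColor(im,cv2.COLOR_RGB2HSV);D.append((P-tz)[hsv[...,1]<255])
    D=np.concatenate([x.reshape(-1,3) for x in D])*1000
    a=D[:,0]*.981+D[:,1]*.1925;b=D[:,1]*.981-D[:,0]*.1925;z=D[:,2]
    Q=np.c_[a,b,z]
    m=(a>-5)&(a<45)&(abs(b)<20)&(z>-49)&(z<-22);Q=Q[m]
    def f(p):
        v=np.array([p[2],p[3],-1.]);v/=np.linalg.norm(v);w=Q-[p[0],p[1],-35];w=w-np.outer(w@v,v);return np.linalg.norm(w,axis=1)-8
    r=least_squares(f,[18,0,.3,0],loss='soft_l1',f_scale=1)
    p=r.x;e=np.sqrt(np.diag(np.linalg.inv(r.jac.T@r.jac)))*1.
    print(len(Q),'axis at z-35:',p[:2].round(2),'tilt deg a,b',np.degrees(np.arctan(p[2:])).round(2),'err',e.round(3),'res',np.abs(r.fun).mean())
    # plunger points
    m=(abs(D[:,2]+57)<6)
    return p
E
python3 - <<'E'
from h import *
fitgauge();print(status.state()['tcp_pos'],status.state()['time_s'])
E
```

```text
475 axis at z-35: [18.82 -1.74] tilt deg a,b [15.47  0.52] err [0.109 0.079 0.014 0.011] res 0.87751002325146
[0.42972353 0.3164256  0.12367825] 23.3
```

```bash
python3 - <<'E'
from h import *
s=cam('side');P=cloud(s,np.load('g2_side.npy'));tz=np.array([.4299,.3161,.1622])
D=(P-tz)*1000;a=D[...,0]*.981+D[...,1]*.1925;b=D[...,1]*.981-D[...,0]*.1925;z=D[...,2]
m=(a>-8)&(a<45)&(abs(b)<22)&(z>-70)&(z<-5)
m=cv2.morphologyEx(m.astype(np.uint8),cv2.MORPH_OPEN,np.ones((3,3)))
n,l,st,_=cv2.connectedComponentsWithStats(m);m=l==1+st[1:,4].argmax()
R=[]
for v in np.nonzero(m.any(1))[0]:
    u=np.nonzero(m[v])[0];R.append((v,u.min(),u.max(),u.mean(),np.median(z[v][m[v]])))
for r in R:print(*[round(float(x),1) for x in r])
for th in(12,16,20,24):
    T=np.tan(np.radians(th));q=[]
    for zz in(-25,-48):
        w=np.array([18.8+T*(-35-zz),-1.7,zz])/1000
        q.append(proj(s,tz+[w[0]*.981-w[1]*.1925,w[0]*.1925+w[1]*.981,w[2]]))
    q=np.array(q);print(th,q.round(1).tolist(),'du/dv',(q[1,0]-q[0,0])/(q[1,1]-q[0,1]))
E
```

```text
172.0 244.0 248.0 246.0 -6.9
173.0 241.0 248.0 244.5 -7.9
174.0 237.0 248.0 242.7 -8.5
175.0 232.0 247.0 239.5 -9.3
176.0 232.0 247.0 239.5 -11.0
177.0 232.0 247.0 239.5 -12.7
178.0 233.0 248.0 240.5 -14.8
179.0 235.0 248.0 241.5 -22.3
180.0 239.0 249.0 244.0 -24.3
181.0 240.0 249.0 244.5 -27.4
182.0 240.0 249.0 244.5 -28.0
183.0 241.0 250.0 245.5 -31.3
184.0 241.0 250.0 245.5 -33.2
185.0 242.0 251.0 246.5 -35.1
186.0 242.0 251.0 246.5 -38.0
187.0 243.0 251.0 247.0 -39.7
188.0 243.0 251.0 247.0 -41.9
189.0 244.0 251.0 247.5 -44.1
190.0 244.0 251.0 247.5 -46.4
191.0 245.0 251.0 248.0 -48.1
192.0 248.0 251.0 249.5 -53.2
193.0 248.0 251.0 249.5 -56.4
12 [[242.8, 178.3], [246.7, 188.8]] du/dv 0.3695912258392002
16 [[242.4, 178.4], [247.2, 188.7]] du/dv 0.47002307864949966
20 [[241.9, 178.6], [247.7, 188.5]] du/dv 0.5801954433953761
24 [[241.5, 178.7], [248.3, 188.4]] du/dv 0.7028519570056819
```

The measured tilt is about 15–16°, which is inside tolerance but worth improving. I'll put the nose back in the hole and pull about 6 mm further than before.

Request:
{"name": "carry_out", "arguments": {
  "targets": [
    {"dx":0.006,"dy":0.0012,"dz":0,"yaw":0},
    {"dx":0.011,"dy":0.0022,"dz":-0.01,"yaw":0},
    {"dx":0.011,"dy":0.0022,"dz":-0.025,"yaw":0},
    {"dx":0.011,"dy":0.0022,"dz":-0.04,"yaw":0},
    {"dx":0.011,"dy":0.0022,"dz":-0.05,"yaw":0},
    {"dx":0.011,"dy":0.0022,"dz":-0.058,"yaw":0},
    {"dx":0.011,"dy":0.0022,"dz":-0.066,"yaw":0},
    {"dx":0.011,"dy":0.0022,"dz":-0.072,"yaw":0},
    {"dx":0.011,"dy":0.0022,"dz":-0.078,"yaw":0},
    {"dx":0.011,"dy":0.0022,"dz":-0.078,"yaw":0}
  ],
  "grip": -1
}}

```text
time_s: 24.55
tcp_pos: [0.4399, 0.3193, 0.0623]
ee_rot: [-0.0, 0.995, 0.097, 0.0]
force: [-0.5, 0.7, -1.8]
width: 0.275
gripper_force: 59.6
```

No contact on the way in. Now the pull and the lift.

Request:
{"name": "carry_out", "arguments": {
  "targets": [
    {"dx":-0.004,"dy":-0.0008,"dz":0,"yaw":0},
    {"dx":-0.008,"dy":-0.0016,"dz":0,"yaw":0},
    {"dx":-0.012,"dy":-0.0024,"dz":0,"yaw":0},
    {"dx":-0.015,"dy":-0.003,"dz":0,"yaw":0},
    {"dx":-0.0185,"dy":-0.0037,"dz":0,"yaw":0},
    {"dx":-0.0185,"dy":-0.0037,"dz":0,"yaw":0},
    {"dx":-0.0185,"dy":-0.0037,"dz":0,"yaw":0},
    {"dx":-0.0185,"dy":-0.0037,"dz":0.02,"yaw":0},
    {"dx":-0.0185,"dy":-0.0037,"dz":0.05,"yaw":0},
    {"dx":-0.0185,"dy":-0.0037,"dz":0.078,"yaw":0}
  ],
  "grip": -1
}}

```text
time_s: 25.8
tcp_pos: [0.4239, 0.3154, 0.1255]
ee_rot: [0.001, 0.995, 0.097, -0.001]
force: [-0.5, -0.2, -1.9]
width: 0.274
gripper_force: 59.6
```

```bash
python3 - <<'E'
from h import *
gauge('g3');fitgauge(6)
s=cam('side');P=cloud(s,np.load('g3_side.npy'));tz=status.state()['tcp_pos']+[0,0,.037]
D=(P-tz)*1000;a=D[...,0]*.981+D[...,1]*.1925;b=D[...,1]*.981-D[...,0]*.1925;z=D[...,2]
m=(a>-8)&(a<45)&(abs(b)<22)&(z>-75)&(z<-5)
m=cv2.morphologyEx(m.astype(np.uint8),cv2.MORPH_OPEN,np.ones((3,3)))
n,l,st,_=cv2.connectedComponentsWithStats(m);m=l==1+st[1:,4].argmax()
for v in np.nonzero(m.any(1))[0]:
    u=np.nonzero(m[v])[0];print((int(v),int(u.min()),int(u.max()),int(np.median(z[v][m[v]]))),end=' ')
for th in(12,16,20,24):
    T=np.tan(np.radians(th));q=np.array([proj(s,tz+[w*.981/1000,w*.1925/1000,zz/1000]) for w,zz in((19+T*-10,-25),(19+T*13,-48))]);print(th,q.round(1).tolist(),(q[1,0]-q[0,0])/(q[1,1]-q[0,1]))
E
```

```text
[0.4239 0.3154 0.1255] [ 0.001  0.995  0.097 -0.001] [-0.5 -0.2 -1.9] 0.27434479621289604 25.8
706 axis at z-35: [22.44 -1.96] tilt deg a,b [20.1   0.86] err [0.103 0.067 0.015 0.009] res 1.0425053057019704
(174, 240, 245, -6) (175, 235, 245, -6) (176, 231, 246, -8) (177, 231, 246, -10) (178, 231, 246, -11) (179, 233, 246, -18) (180, 238, 248, -22) (181, 239, 249, -24) (182, 239, 249, -27) (183, 240, 250, -29) (184, 240, 250, -31) (185, 241, 251, -33) (186, 242, 251, -35) (187, 242, 251, -38) (188, 243, 250, -40) (189, 243, 250, -42) (190, 244, 251, -46) (191, 247, 251, -50) (192, 248, 251, -52) 12 [[239.2, 179.3], [243.1, 189.8]] 0.3760337853719394
16 [[238.8, 179.4], [243.6, 189.7]] 0.4770409278573729
20 [[238.3, 179.6], [244.2, 189.5]] 0.5878704907877963
24 [[237.9, 179.7], [244.8, 189.3]] 0.7112908240718975
```

The tilt is now 20.1°. Moving to hover about 15 mm off the board along its normal.

Request:
{"name": "carry_out", "arguments": {
  "targets": [
    {"dx":0.002,"dy":-0.03,"dz":0,"yaw":0},
    {"dx":0.006,"dy":-0.08,"dz":0,"yaw":0},
    {"dx":0.01,"dy":-0.13,"dz":0,"yaw":0},
    {"dx":0.014,"dy":-0.18,"dz":0,"yaw":0},
    {"dx":0.018,"dy":-0.23,"dz":0,"yaw":0},
    {"dx":0.022,"dy":-0.275,"dz":-0.01,"yaw":0},
    {"dx":0.024,"dy":-0.3,"dz":-0.025,"yaw":0},
    {"dx":0.024,"dy":-0.303,"dz":-0.04,"yaw":0},
    {"dx":0.024,"dy":-0.303,"dz":-0.052,"yaw":0},
    {"dx":0.024,"dy":-0.303,"dz":-0.052,"yaw":0}
  ],
  "grip": -1
}}

```text
time_s: 27.45
tcp_pos: [0.4431, 0.0744, 0.0822]
ee_rot: [-0.0, 0.995, 0.097, -0.001]
force: [0.0, 0.6, -1.7]
width: 0.274
gripper_force: 59.7
```

```bash
python3 - <<'E'
from h import *
gauge('g4');p=fitgauge(4)
t=status.state()['tcp_pos'];tz=t+[0,0,.037]
im=cv2.imread('pics/g4_side.png');c=im[255:345,240:360];c=(255*(c/255.)**.7).astype(np.uint8);cv2.imwrite('pics/c8.png',cv2.resize(c,(800,600),interpolation=cv2.INTER_CUBIC))
print('tcp',t,'pred tip px',proj(cam('side'),tz+[.0295*.981,.0295*.1925,-.057]),'mark px',proj(cam('side'),[.4768,.08,.049]))
E
```

```text
[0.4431 0.0744 0.0822] [-0.     0.995  0.097 -0.001] [ 0.   0.6 -1.7] 0.27358159724647957 27.45
477 axis at z-35: [25.29 -1.75] tilt deg a,b [20.17  0.12] err [0.099 0.069 0.016 0.01 ] res 0.5433593626412954
tcp [0.44437647 0.07398297 0.08363763] pred tip px (np.float64(294.9827825845064), np.float64(303.4791042229214)) mark px (np.float64(297.5412650364831), np.float64(309.7171638887827))
```

View pics/c8.png

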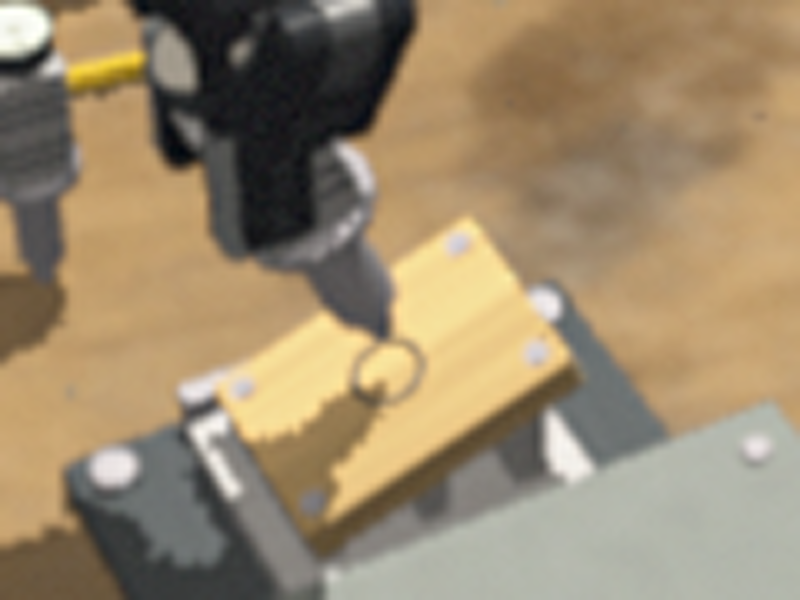

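```bash
python3 - <<'E'
from h import *
s=cam('side');n=np.array([-.336,-.066,.940]);n/=np.linalg.norm(n)
o,d=ray(s,298.2,310.65);c=np.array([.4774,.0779,.0485]);M=o+d*((c-o)@n)/(d@n)
tz=np.array([.4444,.0740,.1206]);print('mark',M.round(4))
for z in(-60,-57,-54):
    tip=onplane(s,297.8,305.7,tz[2]+z/1000)   # lowest visible tip pixel
    h=(tip-M)@n;e=(tip-M)-h*n
    print(z,'tip',tip.round(4),'rel',((tip-tz)*1000).round(1),'h',h*1000,'err',(e*1000).round(1))
P=cloud(s,np.load('g4_side.npy'))
for v in range(296,312):print(v,[(P[v,u]*1000).astype(int).tolist() for u in(294,296,298,300)])
E
```

```text
mark [0.4774 0.0784 0.0485]
-60 tip [0.4768 0.077  0.0606] rel [ 32.4   3.  -60. ] h 11.642634452693905 err [ 3.3 -0.6  1.1]
-57 tip [0.4761 0.0742 0.0636] rel [ 31.7   0.2 -57. ] h 14.860853781461936 err [ 3.8 -3.1  1.1]
-54 tip [0.4755 0.0715 0.0666] rel [ 31.1  -2.5 -54. ] h 18.079073110229974 err [ 4.2 -5.7  1.1]
296 [[470, 69, 89], [473, 71, 86], [477, 78, 79], [486, 102, 53]]
297 [[470, 70, 86], [473, 73, 82], [477, 74, 81], [486, 100, 53]]
298 [[469, 69, 86], [472, 69, 84], [476, 72, 80], [485, 99, 51]]
299 [[470, 71, 81], [473, 72, 79], [476, 74, 76], [485, 96, 53]]
300 [[469, 69, 81], [473, 71, 78], [476, 72, 76], [484, 95, 52]]
301 [[469, 68, 80], [473, 71, 77], [475, 70, 77], [484, 94, 50]]
302 [[470, 71, 75], [472, 69, 76], [477, 76, 68], [483, 91, 51]]
303 [[470, 72, 72], [472, 70, 74], [477, 77, 65], [483, 89, 51]]
304 [[469, 71, 72], [473, 75, 66], [476, 75, 66], [482, 88, 50]]
305 [[474, 91, 48], [473, 75, 64], [479, 88, 50], [482, 86, 50]]
306 [[473, 89, 48], [476, 86, 50], [478, 84, 51], [481, 84, 50]]
307 [[472, 85, 50], [476, 87, 47], [478, 84, 50], [481, 84, 49]]
308 [[473, 86, 47], [475, 83, 49], [478, 82, 49], [481, 82, 48]]
309 [[472, 84, 47], [475, 84, 46], [477, 81, 48], [480, 79, 49]]
310 [[471, 82, 47], [474, 80, 48], [477, 81, 46], [480, 78, 48]]
311 [[471, 81, 46], [474, 79, 48], [476, 77, 48], [479, 76, 48]]
```

The tip is at px (297.8,305.7) and the ring centre at (298.2,310.7). The tip is about 13 mm off the face and needs a shift of roughly −3.5 mm in x and +1 mm in y. Next I correct that and approach 11 mm.

Request:
{"name": "carry_out", "arguments": {
  "targets": [
    {"dx":-0.004,"dy":0.001,"dz":0,"yaw":0},
    {"dx":-0.003,"dy":0.001,"dz":-0.003,"yaw":0},
    {"dx":-0.002,"dy":0.002,"dz":-0.006,"yaw":0},
    {"dx":-0.001,"dy":0.002,"dz":-0.009,"yaw":0},
    {"dx":-0.0005,"dy":0.002,"dz":-0.011,"yaw":0},
    {"dx":0,"dy":0.002,"dz":-0.013,"yaw":0},
    {"dx":0,"dy":0.002,"dz":-0.013,"yaw":0},
    {"dx":0,"dy":0.002,"dz":-0.013,"yaw":0},
    {"dx":0,"dy":0.002,"dz":-0.013,"yaw":0},
    {"dx":0,"dy":0.002,"dz":-0.013,"yaw":0}
  ],
  "grip": -1
}}

```text
time_s: 29.0
tcp_pos: [0.4441, 0.0752, 0.0729]
ee_rot: [0.0, 0.995, 0.097, 0.0]
force: [-0.3, 0.2, -2.4]
width: 0.272
gripper_force: 59.7
```

```bash
python3 - <<'E'
from h import *
gauge('g5');p=fitgauge(4)
print(status.state()['tcp_pos'])
F=[]
im=cv2.imread('pics/g5_side.png');c=im[275:335,260:340];cv2.imwrite('pics/c9.png',cv2.resize(c,(800,600),interpolation=cv2.INTER_CUBIC))
E
```

```text
[0.4441 0.0752 0.0729] [0.    0.995 0.097 0.   ] [-0.3  0.2 -2.4] 0.27216579476920083 29.0
470 axis at z-35: [25.06 -1.58] tilt deg a,b [20.61  1.28] err [0.097 0.068 0.015 0.01 ] res 0.5014719398063808
[0.44403151 0.07521146 0.07285823]
```

View pics/c9.png

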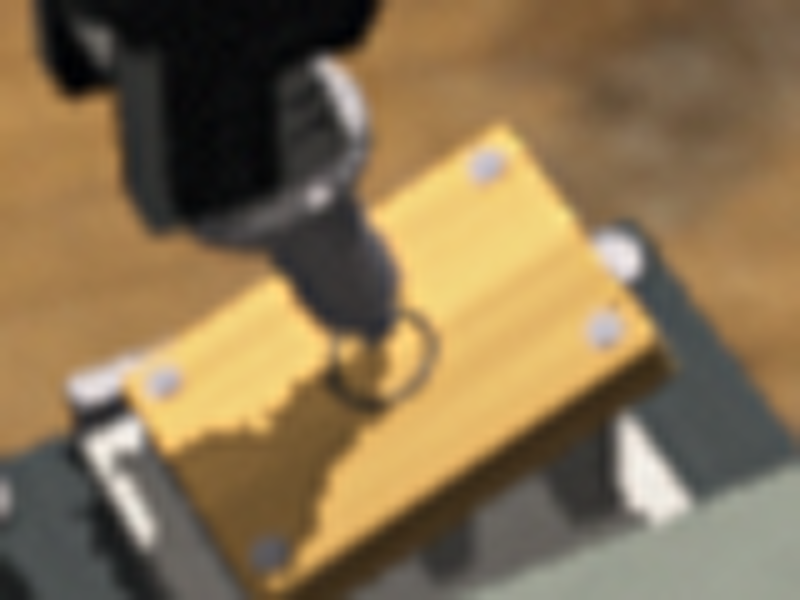

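The tip at px (297.3,309) is about 2 mm off the face, against the ring centre at (298.2,310.8). I'll approach 4 mm along the normal with a small correction.

Request:
{"name": "carry_out", "arguments": {
  "targets": [
    {"dx":0.0006,"dy":-0.001,"dz":0,"yaw":0},
    {"dx":0.001,"dy":-0.0018,"dz":-0.001,"yaw":0},
    {"dx":0.0014,"dy":-0.0018,"dz":-0.002,"yaw":0},
    {"dx":0.0018,"dy":-0.0018,"dz":-0.003,"yaw":0},
    {"dx":0.0022,"dy":-0.0018,"dz":-0.004,"yaw":0},
    {"dx":0.0024,"dy":-0.0018,"dz":-0.0047,"yaw":0},
    {"dx":0.0024,"dy":-0.0018,"dz":-0.0047,"yaw":0},
    {"dx":0.0024,"dy":-0.0018,"dz":-0.0047,"yaw":0},
    {"dx":0.0024,"dy":-0.0018,"dz":-0.0047,"yaw":0},
    {"dx":0.0024,"dy":-0.0018,"dz":-0.0047,"yaw":0}
  ],
  "grip": -1
}}

```text
time_s: 30.55
tcp_pos: [0.446, 0.0738, 0.0691]
ee_rot: [0.0, 0.995, 0.097, 0.0]
force: [-0.5, 0.3, -1.0]
width: 0.272
gripper_force: 59.8
```

```bash
cat >> h.py <<'E'
def force(n=8):
    N=np.array([-.336,-.066,.940]);F=[]
    for _ in range(n):
        eyes.snapshot('side');F.append(status.state()['force'])
    F=np.array(F);m=F.mean(0);print('F',m.round(2),'sd',F.std(0).round(2),'along n',(m@N).round(2),status.state()['tcp_pos'].round(4),status.state()['time_s'])
E
python3 -c "
from h import *
force()"
```

```text
F [-0.39  0.31 -1.06] sd [0.44 0.49 0.37] along n -0.88 [0.4459 0.0738 0.0691] 30.95
```

Request:
{"name": "carry_out", "arguments": {
  "targets": [
    {"dx":0.0004,"dy":0,"dz":-0.001,"yaw":0},
    {"dx":0.0007,"dy":0.0001,"dz":-0.002,"yaw":0},
    {"dx":0.001,"dy":0.0002,"dz":-0.003,"yaw":0},
    {"dx":0.0014,"dy":0.0003,"dz":-0.004,"yaw":0},
    {"dx":0.0017,"dy":0.0003,"dz":-0.0047,"yaw":0},
    {"dx":0.0017,"dy":0.0003,"dz":-0.0047,"yaw":0},
    {"dx":0.0017,"dy":0.0003,"dz":-0.0047,"yaw":0},
    {"dx":0.0017,"dy":0.0003,"dz":-0.0047,"yaw":0},
    {"dx":0.0017,"dy":0.0003,"dz":-0.0047,"yaw":0},
    {"dx":0.0017,"dy":0.0003,"dz":-0.0047,"yaw":0}
  ],
  "grip": -1
}}

```text
time_s: 32.2
tcp_pos: [0.4473, 0.074, 0.0653]
ee_rot: [0.0, 0.995, 0.097, 0.0]
force: [-0.2, 0.5, 0.1]
width: 0.272
gripper_force: 59.8
```

```bash
python3 - <<'E'
from h import *
force();gauge('g6');fitgauge(4)
im=cv2.imread('pics/g6_side.png');c=im[275:335,260:340];cv2.imwrite('pics/c10.png',cv2.resize(c,(800,600),interpolation=cv2.INTER_CUBIC))
E
```

```text
F [-0.97  0.54  0.15] sd [0.31 0.5  0.55] along n 0.43 [0.4473 0.074  0.0653] 32.6
[0.4473 0.074  0.0653] [0.    0.995 0.097 0.   ] [-1.2  0.2  0.1] 0.27294493268898085 32.6
579 axis at z-35: [25.73 -1.53] tilt deg a,b [35.19  3.42] err [0.146 0.08  0.017 0.013] res 1.8723191034255486
```

View pics/c10.png

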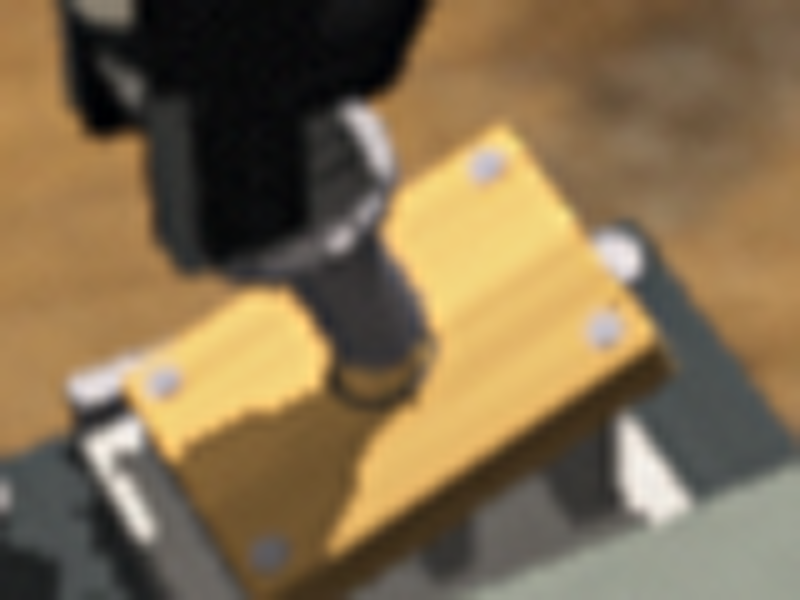

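Request:
{"name": "carry_out", "arguments": {
  "targets": [
    {"dx":0.0002,"dy":0,"dz":-0.0005,"yaw":0},
    {"dx":0.0004,"dy":0,"dz":-0.001,"yaw":0},
    {"dx":0.0005,"dy":0,"dz":-0.0014,"yaw":0},
    {"dx":0.0005,"dy":0,"dz":-0.0014,"yaw":0},
    {"dx":0.0005,"dy":0,"dz":-0.0014,"yaw":0},
    {"dx":0.0005,"dy":0,"dz":-0.0014,"yaw":0},
    {"dx":0.0005,"dy":0,"dz":-0.0014,"yaw":0},
    {"dx":0.0005,"dy":0,"dz":-0.0014,"yaw":0},
    {"dx":0.0005,"dy":0,"dz":-0.0014,"yaw":0},
    {"dx":0.0005,"dy":0,"dz":-0.0014,"yaw":0}
  ],
  "grip": -1
}}

```text
time_s: 34.15
tcp_pos: [0.4477, 0.074, 0.0642]
ee_rot: [0.0, 0.995, 0.097, -0.0]
force: [-1.5, 0.7, 0.5]
width: 0.269
gripper_force: 60.0
```

```bash
python3 - <<'E'
from h import *
force(20)
s=cam('side');im,d=eyes.snapshot('side');P=cloud(s,d);tz=status.state()['tcp_pos']+[0,0,.037]
# nose-only fit: points above board plane by >8mm
N=np.array([-.336,-.066,.940]);M=np.array([.4774,.0784,.0485])
Q=[]
for _ in range(5):
    P=cloud(s,eyes.snapshot('side')[1]).reshape(-1,3);h=(P-M)@N;e=np.linalg.norm((P-M)-np.outer(h,N),axis=1)
    Q.append(P[(h>.010)&(h<.038)&(e<.013)])
Q=np.concatenate(Q)*1000
def f(p):
    v=np.array([p[2],p[3],1.]);v/=np.linalg.norm(v);w=Q-[p[0],p[1],65];w=w-np.outer(w@v,v);return np.linalg.norm(w,axis=1)-8
p=least_squares(f,[471,78,-.34,-.06],loss='soft_l1').x
v=np.array([p[2],p[3],1.]);v/=np.linalg.norm(v);o=np.array([p[0],p[1],65])/1000
tip=o-v*((o-M)@N)/(v@N);print(len(Q),'angle to normal',np.degrees(np.arccos(v@N/np.linalg.norm(N))),'axis hits face off mark mm',((tip-M)*1000).round(1),abs(f(p)).mean())
E
```

```text
F [-0.86  1.06  0.87] sd [0.62 0.42 0.53] along n 1.04 [0.4477 0.074  0.0642] 35.15
501 angle to normal 1.5811575076968445 axis hits face off mark mm [1.3 0.6 0.5] 0.5150939208500697
```

The axis is 1.6° from the normal, about 1.5 mm from the ring centre, with a spring force near 2.6 N (about half way). Handing in.

```bash
python3 -c "
from station import job
print(job.close_job())"
```

```text
the job is handed in; nothing more can be done
None
```

I wound the slide fully out and handed in with the gauge held on the ring, about 1.5 mm off centre, 1.6° off square and its plunger about half way in by my measurements; no verdict came back.

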